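# Fit a projector lens and screw its retaining ring snug

### The arm

A 6-joint arm with a two-finger parallel gripper is mounted at the origin on the work surface. World frame = base frame: x ahead of the robot, y to its left, z up, the work surface at z = 0. Lengths are in m, angles in rad, forces in N, time in s.
With the tool pointing down it reaches from about 0.375 to 0.9 m from the base axis. Payload 3.1 kg.
Tool frame: the origin (TCP) lies where the fingers leave the gripper's body, on its centre line; the fingertips stand manip.tip_reach ahead of it and the grasp point (between the pads) lies 54 mm ahead of it (manip.tip_reach is the distance from the TCP to the fingertips, in m); z points along the fingers, y is the direction in which the jaws open and shut (so a half turn about z gives the same grasp; the last joint's range is limited). The gripper opens to 85 mm and grips with 20 to 120 N. Pads are 22 mm wide; open, the fingers measure 114 mm over their backs; the gripper's body (76 mm by 85 mm) begins 54 mm behind the grasp point. The pads swing forward as they close: fully open they stand 13 mm farther back than shut.
Start: joints at [0.985, 0.527, 1.433, -0, 1.181, -0.178], TCP at [0.248, 0.574, 0.304] pointing down, gripper open.
Joint ranges: [-3.08, 3.08], [-0.75, 2.2], [0.22, 2.44], [-1.43, 4.57], [0, 2.65], [-2.85, 2.85]. Speed limits (rad/s): [2.79, 2.79, 3.14, 3.14, 3.14, 3.14].

### API

Orientations are given as a unit quaternion [x, y, z, w].
In Python, from station import manip, cams, order gives the robot as it stands. The module is installed in compiled form; this text tells all that it offers.
- The arm moves only by the tool drive_tool, never from a script. Its arguments are lists of equal length, an entry for each row: "linear": the shift along the tool's x, y, z in mm, a list of three; "rot": the turn, a rotation vector about the tool's x, y, z in degrees, a list of three; "hand": the finger opening in mm, from 0 to 85.4. A call has 1 to 20 rows; each row shifts and turns the pose as measured when the row begins, along the tool's axes as they then stand; what a row does not reach is not made up. A row lasts 1/12 s, in which the tool goes at most 41.7 mm and 7.16 degrees, less where a joint would pass 70% of its speed; a pose out of reach is approached as far as the arm can. A call with a gripper value outside its range is refused whole. The fingers move at their own pace and stop on an object; "force" is the grip in N (left out, the last holds). Time passes only in rows, so rows that do not move let the fingers close. It gives the time, the measured TCP pose, the force and the opening at its end, in the units of the state.
- manip.sense(): the state, without advancing time (a new reading comes with each control period).
- cams.snapshot(name): name is "side" or "top"; returns the picture (480x640x3 uint8, red, green, blue); there is no depth.
- cams.camera_model(name): a dict with "vfov" (degrees; the focal length in pixels is half the picture's height over the tangent of half this angle, whatever the lens; pixels are square), "cx", "cy" (the principal point, pixels), "k1" (the pictures are not rectified: a ray, as slopes to the right and down, at radius r is drawn at 1 + k1 r^2 times it, then the intrinsics apply), "rvec" (rotation vector, rad) and "tvec" (3), from world to camera coordinates, as OpenCV has them. Camera axes: x right, y down, z forward; pixel columns grow to the right and rows downward; lengths in m; the calibration is good to about 2 mm. A picture is of the moment at which its call begins. camera_model takes no time and is no camera call.
- order.sign_off(): hands the job in, once; it reports no verdict.
Trained networks look in the newest picture that a camera, given by its name, has taken for a name from the list of things; names that differ only in an ending like _2 or _b are one class to them, and where a whole thing is asked for, a point or a joint stands for the part that bears it (a point fixed in the world has none). Each returns a list of dicts, best first, with "score" (0 to 1); they miss things now and then, are a little off and sometimes report something else, mostly with a low value. They report only what shows in the picture. A call takes as long as a camera call.
- cams.regions_of(label, camera): "pixels" (480x640 bool, what is visible of it) and "rect" ([left, top, right, bottom] in pixels, round what is visible of it).
- cams.spot_point(label, camera): "at" ([column, row] in pixels: a listed point, or the origin of a listed thing).
The state is a dict: "t": time; "q": joint angles; "qd": joint speeds; "tau": joint torques, N m; "tcp_pos": TCP position; "tool_rot": TCP orientation; "force": force on the tool from outside, world axes, zero at the start; "ft_torque": the same for the moment, N m; "finger_gap": opening from 0.0 (shut) to 1.0 (fully open).
Only numpy, scipy, OpenCV 4.12 (cv2) and the standard library are available. Lean on these libraries where they do the work, as an engineer would, in place of code of your own. Each camera call takes 0.05 s, during which the arm holds its last target. There are 200 camera calls.

### The job

Fit the lens into the upright lens port of the small art projector: lower it gently, barrel up, into the bottom of the port and let go, then put the retaining ring over the barrel and screw it clockwise until it is snug on the lens flange, holding it firmly but not forced, since overtightening cracks the lens. Leave the ring on, let go, and do not disturb the pen pot, ink bottle and eraser.

Things in the scene. Friction and masses are not known exactly. Their poses are not given: they have to be found in the camera images.
- port (a point): Centre of the mouth of the lens port, level with its rim, about 72 mm above the table; z up on the port's axis, x towards one pin gap. The port is a round aluminium collar, 73 mm across, 27 mm tall, bore 63 mm, open upwards on the deck of a white art projector (170 x 130 x 45 mm, fixed, lying on its back).
- ledge (a point): On the port's axis, level with the ledge inside it, 9 mm above the deck and 18 mm below the rim. In the ledge is the 51 mm lens pocket. Its floor is a sprung seat, 3.2 to 5.8 mm above the deck (hidden, different each time: feel for it), giving 1 mm per 10 N. A lens caught on the ledge stands 3 mm or more too high: shift it about by 1 mm, lightly pressed, till it drops in.
- gap (a point): One of three gaps for the ring's pins (others at +-120 degrees), at rim level, 29.5 mm off the axis; seen from above it runs from 15 deg anticlockwise to 11 deg clockwise of here. Between gaps, threads stick in to a 54 mm bore, tops to 26 mm above the deck. Their undersides start clockwise of each gap 22.8 mm above the deck and sink 3.4 mm per rad clockwise, 89 deg long, to a dead stop.
- lens_mid (a point): Centre, half-way up, of the loose projection lens (about 90 g): black mount, 42 mm tall plus a low glass dome on the end of its barrel, which points up (z). Barrel 30 mm across, above a wider flange. Seated, this point is 0 to 4 mm below rim level. Hold it by the top 14 mm of the barrel: the collar's rim reaches up to 24 mm above its foot.
- flange (a point): Centre of the top face of the lens's flange, 8 mm above its foot. The flange is 49 mm across, its lower edge chamfered by 2.5 mm. The retaining ring stands on it.
- ring_mid (a point): Centre, half-way up, of the loose retaining ring (about 80 g): bright ribbed metal tube 34 mm tall, 49 mm across, hole 36 mm; it passes over the barrel. z up, pins at the bottom end. Hold it by the top 12 mm: the rim reaches 18 mm up it. With pins in the gaps it rests on the flange, foot 11 to 14 mm above the deck; caught on threads or rim, mostly 15 to 24 mm.
- pin (a point): Tip of one of the ring's three round pins (on its x axis; others at +-120 deg), 30 mm off its axis, 6 mm above its foot, 5 mm thick. Turned clockwise from the gaps the ring runs free, then 15 to 70 deg on (hidden) the threads bite and pull it down. Each further 10 deg adds 4 N of clamping. Snug: about 10 N (6 to 14), some 23 deg past the bite. Over 25 N cracks the lens. It self-locks.
- pen_pot: Bystander: blue glazed pot of pens and pencils, 76 mm across, 100 mm tall (pens to about 160 mm), 0.5 kg. Origin at the centre of its underside.
- ink_bottle: Bystander: small glass ink jar with a black cap, 48 mm across, 60 mm tall. Origin at the centre of its underside.
- eraser: Bystander: white eraser, 55 x 24 x 13 mm. Origin at the centre of its underside.

How it is judged:
By the outcome, as a careful person would: the job done as asked, in the order asked, and still so for the second after the job is handed in, with the robot touching nothing.
It also fails if it takes over 72 s, if anything falls off the work surface, if the arm or the gripper's body presses on something with over 40 N, if the wrist force passes 120 N, or if a joint passes its speed limit or range.

## Working session

There is one attempt and no reset: what is moved stays moved. The work goes in short steps, Python scripts to look and compute and a tool call to move; the robot and the scene stay as the last step left them, time stands still between calls to the robot, and variables do not carry over. Pictures are saved under pics/ and viewed, about 8 in all and at most 12, crops included, and the job is handed in when it is done.

Besides the shell and the picture viewer there is one more tool, called after "Emit:" by a JSON object that holds its "op" and its "data", one argument or row to a line. drive_tool: Moves the arm, as the interface text tells. Its arguments: {"type":"object","properties":{"linear":{"type":"array","items":{"type":"array","items":{"type":"number"}}},"rot":{"type":"array","items":{"type":"array","items":{"type":"number"}}},"hand":{"type":"array","items":{"type":"number"}},"force":{"type":"number"}},"required":["linear","rot","hand"]}

```bash
mkdir -p pics; cat > h.py <<'E'
import numpy as np, cv2
from scipy.spatial.transform import Rotation as R
from station import manip, cams, order
def cam(n):
    m=cams.camera_model(n); f=240/np.tan(np.radians(m['vfov'])/2)
    Rm=cv2.Rodrigues(np.array(m['rvec'],float))[0]; return m,f,Rm,np.array(m['tvec'],float)
def ray(n,px):
    m,f,Rm,t=cam(n); d=np.array([(px[0]-m['cx'])/f,(px[1]-m['cy'])/f]); u=d.copy()
    for _ in range(30): u=d/(1+m['k1']*(u@u))
    v=Rm.T@np.array([u[0],u[1],1]); return -Rm.T@t, v/np.linalg.norm(v)
def atz(n,px,z):
    o,v=ray(n,px); return o+v*(z-o[2])/v[2]
def tri(pt,ps):
    o1,v1=ray('top',pt);o2,v2=ray('side',ps)
    s=np.linalg.lstsq(np.c_[v1,-v2],o2-o1,rcond=None)[0]
    a,b=o1+v1*s[0],o2+v2*s[1]; return (a+b)/2,np.linalg.norm(a-b)*1000
def proj(n,P):
    m,f,Rm,t=cam(n); c=Rm@np.array(P)+t; u=c[:2]/c[2]; u=u*(1+m['k1']*(u@u)); return u*f+[m['cx'],m['cy']]
def st():
    s=manip.sense(); r=R.from_quat(s['tool_rot'])
    print('t',round(s['t'],2),'tcp',np.round(np.array(s['tcp_pos'])*1000,1),'F',np.round(s['force'],1),'M',np.round(s['ft_torque'],2),'gap',round(s['finger_gap'],3),'q6',round(s['q'][5],2))
    print('rotm',np.round(r.as_matrix(),3).tolist())
    return s,r
E
python3 - <<'E'
from h import *
st(); print(manip.tip_reach)
im={n:cams.snapshot(n) for n in('top','side')}
for n in im: cv2.imwrite(f'pics/{n}0.png',im[n][:,:,::-1]); print(n,-cam(n)[2].T@cam(n)[3],cam(n)[1])
for l in ['port','ledge','gap','lens_mid','flange','ring_mid','pin','pen_pot','ink_bottle','eraser']:
    d={n:cams.spot_point(l,n) for n in im}
    for n in im: print(l,n,[(np.round(x['at'],1).tolist(),round(x['score'],2)) for x in d[n][:4]])
    if all(d.values()): print('   ',[np.round(x*1000,1) for x in tri(d['top'][0]['at'],d['side'][0]['at'])])
E
```

```text
t 0.0 tcp [247.5 573.3 302.9] F [0.  0.4 0.4] M [-0.04  0.01 -0.02] gap 1.0 q6 -0.18
rotm [[-0.918, 0.397, -0.001], [0.397, 0.918, -0.002], [0.0, -0.002, -1.0]]
0.0726
top [0.50199063 0.0030965  1.14898246] 523.3026124350956
side [ 0.45751001 -0.63553608  0.57867504] 466.090331814769
port top [([297.4, 293.7], 0.58)]
port side [([257.5, 239.6], 0.8)]
    [array([499.5,  51.4,  61.9]), np.float64(2985.7)]
ledge top [([301.4, 294.2], 0.93)]
ledge side [([260.4, 246.5], 0.66)]
    [array([500.7,  43.3,  51.7]), np.float64(7849.1)]
gap top [([464.9, 294.4], 0.73), ([292.5, 279.3], 0.7)]
gap side [([271.9, 229.4], 0.94)]
    [array([ 496.1, -235.4,  288.9]), np.float64(5360.7)]
lens_mid top [([178.5, 292.7], 0.77)]
lens_mid side [([248.1, 187.6], 0.53)]
    [array([503.9, 311.9,  18.9]), np.float64(4089.0)]
flange top [([178.3, 291.9], 0.82)]
flange side [([246.8, 190.7], 0.57)]
    [array([503. , 315.3,   8.8]), np.float64(1137.7)]
ring_mid top [([465.2, 295.0], 0.72)]
ring_mid side [([283.9, 433.8], 0.91)]
    [array([ 490.3, -310. ,   21.1]), np.float64(1753.8)]
pin top [([466.3, 311.3], 0.71)]
pin side [([260.0, 451.3], 0.77)]
    [array([ 456.2, -316.4,    3. ]), np.float64(5402.7)]
pen_pot top [([250.4, 187.6], 0.93), ([292.1, 281.0], 0.53)]
pen_pot side [([363.8, 219.0], 0.57)]
    [array([736.9, 156.7,   3.9]), np.float64(5848.8)]
ink_bottle top [([403.6, 184.9], 0.59)]
ink_bottle side [([425.3, 342.9], 0.91)]
    [array([ 739.3, -186.8,   -6.3]), np.float64(2008.1)]
eraser top [([317.3, 199.1], 0.7)]
eraser side [([370.1, 267.7], 0.67)]
    [array([708. ,   8.3,  -5.2]), np.float64(796.7)]
```

View pics/top0.png

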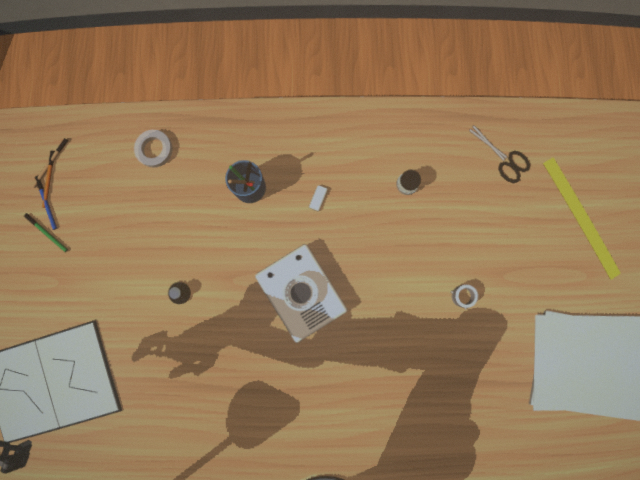

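View pics/side0.png

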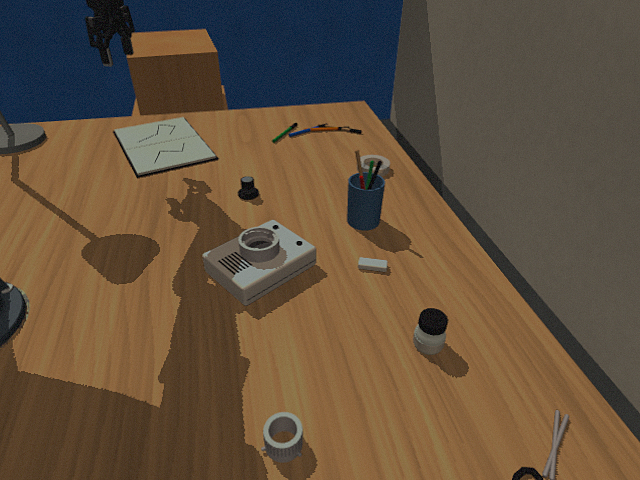

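```bash
python3 - <<'E'
from h import *
T=cv2.imread('pics/top0.png');S=cv2.imread('pics/side0.png')
def c(I,x,y,r): return cv2.resize(I[y-r:y+r,x-r:x+r],(390,290) if 0 else (298,298),interpolation=cv2.INTER_CUBIC)
def b(i): return cv2.convertScaleAbs(i,alpha=1.5)
out=np.vstack([np.hstack([b(c(T,301,293,25)),b(c(S,259,242,25))]),np.hstack([b(c(T,466,296,25)),b(c(S,283,437,30))])])
cv2.imwrite('pics/crop1.png',out)
for l in ['port','lens_mid','ring_mid']:
  for n in ('top','side'):
    for x in cams.regions_of(l,n)[:2]:
      p=x['pixels']; ys,xs=np.nonzero(p); print(l,n,round(x['score'],2),np.round(x['rect'],1),p.sum(),xs.mean().round(1),ys.mean().round(1))
for l in ['gap','pin','port','ring_mid','lens_mid']:
  for n in ('top','side'):
    for k in range(2):
      cams.snapshot(n); print(l,n,[(np.round(x['at'],1).tolist(),round(x['score'],2)) for x in cams.spot_point(l,n)[:3]])
E
```

```text
port top 0.74 [253.4 244.8 346.5 342.1] 4677 301.0 292.9
port side 0.69 [201.7 220.3 317.5 304.6] 5609 259.1 260.8
lens_mid top 0.59 [170.9 282.9 192.7 301.3] 368 179.4 292.4
lens_mid side 0.58 [238.7 178.1 257.  197.4] 357 247.3 189.0
ring_mid top 0.88 [453.6 287.5 479.5 312.1] 333 464.2 295.3
ring_mid side 0.89 [261.1 408.6 300.8 460.3] 1581 282.3 436.4
gap top [([291.8, 280.8], 0.98)]
gap top [([291.5, 277.0], 0.68)]
gap side [([274.1, 228.9], 0.91)]
gap side [([270.3, 226.9], 0.57)]
pin top [([463.3, 308.0], 0.82)]
pin top [([464.1, 308.9], 0.56)]
pin side [([259.4, 452.3], 0.62)]
pin side [([260.0, 449.9], 0.65)]
port top [([299.8, 296.1], 0.71)]
port top [([299.6, 291.8], 0.85)]
port side [([259.6, 237.7], 0.56), ([372.4, 265.8], 0.25)]
port side []
ring_mid top [([464.4, 294.7], 0.58)]
ring_mid top [([463.3, 297.2], 0.88)]
ring_mid side [([283.7, 432.5], 0.66)]
ring_mid side [([282.3, 434.3], 0.58)]
lens_mid top [([177.1, 293.5], 0.69)]
lens_mid top [([177.2, 293.8], 0.84)]
lens_mid side [([250.5, 191.4], 0.72)]
lens_mid side [([247.2, 187.7], 0.62)]
```

View pics/crop1.png

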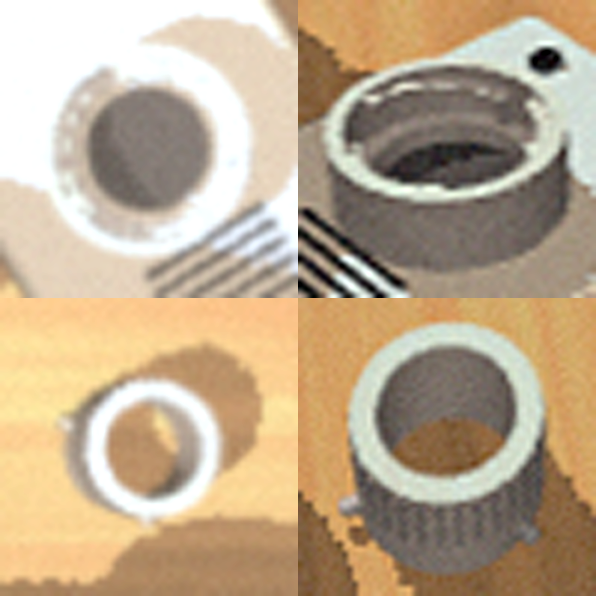

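```bash
python3 - <<'E'
from h import *
im={n:np.mean([cams.snapshot(n).astype(np.float32) for _ in range(6)],0) for n in('top','side')}
np.savez('avg.npz',**im)
pc,r=tri((301.2,293.1),(258.8,239.0)); print('port',pc*1000,r)
rc,r=tri((466.2,295.9),(282.9,430.0)); print('ringtop',rc*1000,r)
for n,p in [('top',(451.7,292.0)),('top',(465.4,307.9)),('side',(263.2,448)),('side',(299,454.4))]:
    d=(atz(n,p,.006)-rc)[:2]*1000; print(n,'pin',np.hypot(*d),np.degrees(np.arctan2(d[1],d[0])))
rows=[]
for n in im:
    A=np.arange(0,360,1.); Rr=np.arange(20,40,.25)
    for z in (.071,):
        M=np.array([[proj(n,[pc[0]+r/1000*np.cos(a),pc[1]+r/1000*np.sin(a),z]) for a in np.radians(A)] for r in Rr],np.float32)
        u=cv2.remap(im[n],M[...,0],M[...,1],cv2.INTER_CUBIC)
        u=np.clip(u,0,255)
        g=u.mean(2); g=(g-g.min())/(g.max()-g.min())*255
        g=cv2.resize(g,(720,240),interpolation=cv2.INTER_LINEAR).astype(np.uint8)
        for a in range(0,360,30): g[:8,2*a:2*a+2]=0 if a%90 else 255
        for r in (27,31.5,36.5): g[int((r-20)*12),::12]=0
        rows.append(g)
cv2.imwrite('pics/polar.png',np.vstack(rows))
E
```

```text
port [501.01178654  43.19040727  69.10807972] 3.708663222436963
ringtop [ 488.89362595 -309.72223156   29.81067176] 2.670130166572846
top pin 26.721761956396225 73.59738063877604
top pin 28.113092210504163 -172.00324607634764
side pin 26.05389524457365 -168.9007638881965
side pin 28.82538251362583 -52.612428285210136Traceback (most recent call last):
  File "<stdin>", line 12, in <module>
  File "h.py", line 18, in proj
    m,f,Rm,t=cam(n); c=Rm@np.array(P)+t; u=c[:2]/c[2]; u=u*(1+m['k1']*(u@u)); return u*f+[m['cx'],m['cy']]
             ~~~^^^
  File "h.py", line 5, in cam
    m=cams.camera_model(n); f=240/np.tan(np.radians(m['vfov'])/2)
ValueError: time passes only in moves, steps and waits
```

```bash
sed -i 's/^def cam(n):/import functools\n@functools.lru_cache(None)\ndef cam(n):/' h.py; python3 - <<'E'
from h import *
im=np.load('avg.npz')
for z,a,b in [(.072,(301.2,293.1),(258.8,239.0)),(.034,(466.2,295.9),(282.9,430.0))]: print(atz('top',a,z)*1000,atz('side',b,z)*1000)
rows=[]
for n in im:
    A=np.arange(0,360,1.); Rr=np.arange(20,40,.25)
    c=atz(n,{'top':(301.2,293.1),'side':(258.8,239.0)}[n],.072)
    M=np.array([[proj(n,[c[0]+r/1000*np.cos(a),c[1]+r/1000*np.sin(a),.071]) for a in np.radians(A)] for r in Rr],np.float32)
    u=cv2.remap(im[n],M[...,0],M[...,1],cv2.INTER_CUBIC)
    g=np.clip(u,0,255).mean(2); g=(g-g.min())/(g.max()-g.min())*255
    g=cv2.resize(g,(720,240),interpolation=cv2.INTER_LINEAR).astype(np.uint8)
    for a in range(0,360,30): g[:8,2*a:2*a+2]=0 if a%90 else 255
    for r in (27,31.5,36.5): g[int((r-20)*12),::12]=0
    rows.append(g)
cv2.imwrite('pics/polar.png',np.vstack(rows))
E
```

```text
[499.16965706  43.21396245  72.        ] [502.60322427  39.19541795  72.        ]
[ 487.61739403 -308.43736837   34.        ] [ 489.97515417 -312.31065283   34.        ]
```

View pics/polar.png

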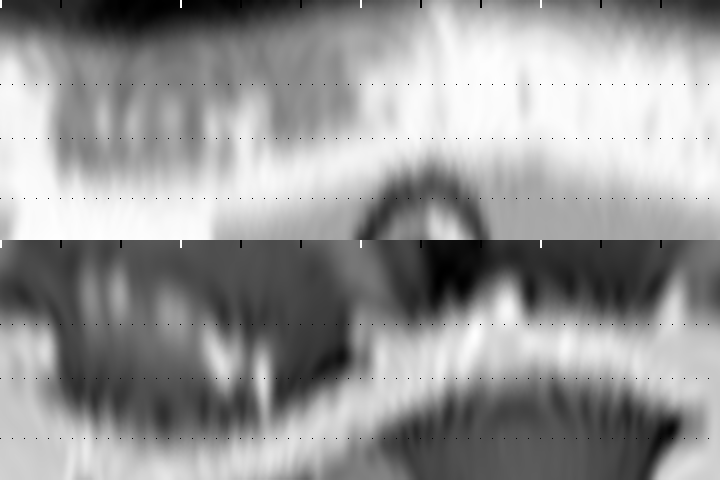

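```bash
python3 - <<'E'
from h import *
C={'top':(301.2,293.1),'side':(258.8,239.0)}
for n in C:
  c=atz(n,C[n],.072)
  for k in range(6):
    cams.snapshot(n)
    for x in cams.spot_point('gap',n):
      d=(atz(n,x['at'],.072)-c)*1000; print(n,np.round(x['at'],1),round(x['score'],2),np.hypot(d[0],d[1]).round(1),np.degrees(np.arctan2(d[1],d[0])).round(1))
im=np.load('avg.npz')
# enhanced crop of port
o=[]
for n in C:
  x,y=map(int,C[n]); r=22
  g=cv2.resize(im[n][y-r:y+r,x-r:x+r].astype(np.float32),(390,390),interpolation=cv2.INTER_CUBIC).clip(0,255).astype(np.uint8)
  g=cv2.cvtColor(g,cv2.COLOR_RGB2GRAY); o.append(cv2.createCLAHE(4,(4,4)).apply(g))
cv2.imwrite('pics/port2.png',np.hstack(o))
# print tone on circle r=29.5 at thread-top height for top view
for n in C:
  c=atz(n,C[n],.071)
  for rr in (28,29.5):
    P=np.array([proj(n,[c[0]+rr/1e3*np.cos(a),c[1]+rr/1e3*np.sin(a),.071]) for a in np.radians(np.arange(0,360,6))],np.float32)[None]
    print(n,rr,cv2.remap(im[n],P[...,0],P[...,1],cv2.INTER_LINEAR).mean(2)[0].astype(int).tolist())
E
```

```text
top [293.1 283.5] 0.94 25.8 39.7
top [294.3 278.7] 0.62 32.7 25.2
top [294.1 278.6] 0.92 33.1 25.6
top [300.4 290.9] 0.71 4.8 19.5
top [291.5 281.4] 0.77 31.2 39.2
side [273.1 232. ] 0.86 32.3 29.8
side [273.2 230.6] 0.76 35.3 35.2
side [275.6 230. ] 0.85 39.7 32.5
side [271.1 230.4] 0.79 33.2 40.8
side [373.2 265.1] 0.72 211.1 -31.6
side [273.4 229.9] 0.79 37.1 37.3
side [271.8 227.6] 0.91 41.0 47.6
top 28 [174, 174, 171, 167, 157, 136, 127, 124, 134, 133, 121, 129, 131, 127, 132, 128, 124, 132, 134, 130, 142, 148, 141, 126, 128, 130, 129, 134, 131, 135, 154, 167, 165, 168, 174, 176, 172, 172, 177, 177, 178, 177, 177, 173, 169, 177, 177, 177, 175, 174, 177, 177, 177, 177, 176, 175, 176, 175, 168, 172]
top 29.5 [174, 174, 173, 172, 156, 133, 128, 128, 139, 138, 125, 143, 133, 131, 142, 134, 123, 140, 146, 148, 156, 158, 147, 127, 128, 132, 132, 137, 136, 141, 156, 166, 163, 166, 175, 175, 171, 169, 176, 177, 177, 176, 176, 174, 171, 176, 176, 177, 175, 174, 176, 177, 176, 176, 171, 174, 176, 175, 172, 172]
side 28 [128, 138, 131, 133, 104, 61, 61, 69, 71, 72, 75, 75, 81, 82, 85, 87, 85, 103, 146, 116, 107, 76, 96, 82, 61, 55, 53, 53, 50, 53, 100, 103, 119, 113, 105, 94, 104, 109, 122, 130, 151, 135, 149, 142, 113, 114, 116, 126, 114, 115, 106, 106, 107, 111, 119, 145, 143, 132, 130, 130]
side 29.5 [139, 131, 140, 133, 108, 63, 58, 62, 64, 65, 66, 70, 73, 73, 76, 78, 77, 85, 119, 134, 101, 84, 129, 83, 59, 52, 51, 47, 42, 41, 89, 98, 147, 134, 133, 131, 136, 144, 144, 153, 151, 146, 145, 144, 150, 152, 139, 148, 142, 141, 139, 141, 138, 136, 138, 141, 142, 140, 140, 141]
```

View pics/port2.png

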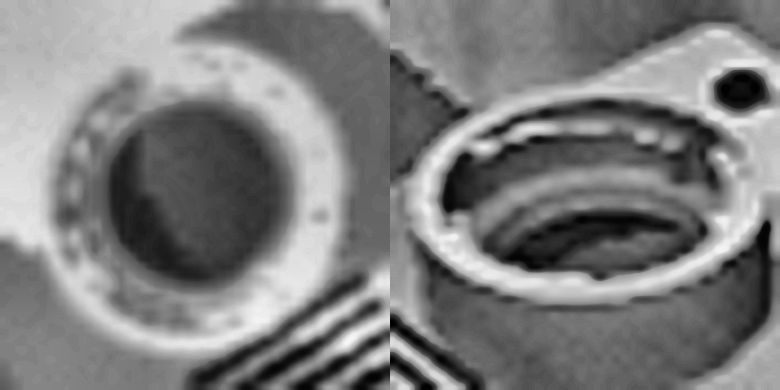

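```bash
python3 - <<'E'
from h import *
c=atz('side',(258.8,239.0),.072); m=lambda x,y:(236+(x-390)/8.864-.45,217+y/8.864-.45)
for x,y in [(468,152),(690,145),(672,137),(712,150),(722,182),(455,212)]:
    d=(atz('side',m(x,y),.071)-c)*1000; print(x,y,np.hypot(d[0],d[1]).round(1),np.degrees(np.arctan2(d[1],d[0])).round(1))
# predicted edges in crop for given phase
for ph in (33,36,39,42):
    print(ph,[(int((p[0]+.45-236)*8.864+390),int((p[1]+.45-217)*8.864)) for a in (ph-11,ph+15,ph+109,ph+135) for p in [proj('side',[c[0]+.027*np.cos(np.radians(a)),c[1]+.027*np.sin(np.radians(a)),.071])]])
E
```

```text
468 152 32.8 136.6
690 145 26.5 37.0
672 137 26.5 47.4
712 150 28.7 27.7
722 182 26.0 4.4
455 212 28.4 174.7
33 [(712, 159), (672, 135), (483, 167), (462, 202)]
36 [(708, 155), (666, 133), (479, 171), (462, 206)]
39 [(704, 152), (660, 131), (476, 174), (461, 210)]
42 [(700, 149), (654, 129), (473, 178), (461, 214)]
```

```bash
python3 - <<'E'
from h import *
im=np.load('avg.npz'); o=[]
for n,(x,y) in {'top':(179,292),'side':(248,188)}.items():
  r=18; o.append(cv2.resize(im[n][y-r:y+r,x-r:x+r].astype(np.float32),(396,396),interpolation=cv2.INTER_CUBIC).clip(0,255)*1.4)
cv2.imwrite('pics/lens.png',np.hstack(o)[:,:,::-1].clip(0,255))
print(atz('top',(177.7,293.2),.021)*1000,atz('side',(248.6,189),.021)*1000)
E
```

```text
[500.74938106 313.23937052  21.        ] [506.23411736 301.75652433  21.        ][ WARN:0@0.645] global loadsave.cpp:1063 imwrite_ Unsupported depth image for selected encoder is fallbacked to CV_8U.
```

View pics/lens.png

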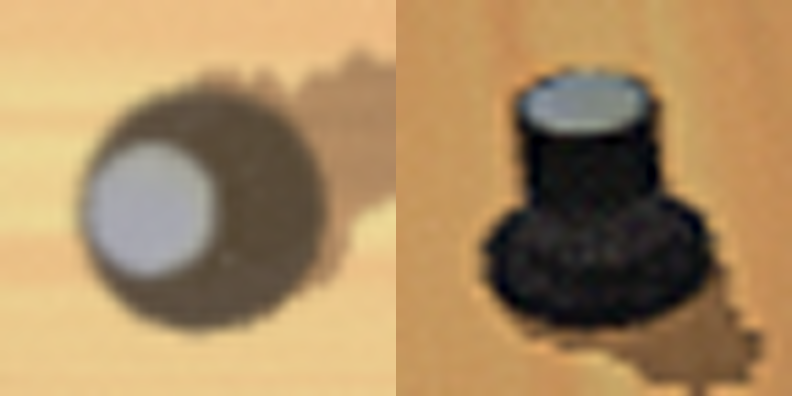

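```bash
python3 - <<'E'
from h import *
for n,p,z in [('top',(179,292.45),.006),('top',(174.2,292.6),.043),('side',(247,178.9),.042),('side',(247.9,192.9),.006)]: print(n,atz(n,p,z)*1000)
s,r=st(); print(s['q'])
E
```

```text
top [502.36537457 314.46437267   6.        ]
top [502.07239334 314.80258249  43.        ]
side [505.22281598 311.734302    42.        ]
side [504.22236899 309.73646115   6.        ]
t 5.2 tcp [247.8 573.8 303.9] F [0.2 0.  0.6] M [ 0.    0.01 -0.02] gap 0.998 q6 -0.18
rotm [[-0.918, 0.397, 0.0], [0.397, 0.918, 0.0], [-0.0, 0.0, -1.0]]
[ 9.84492878e-01  5.27490075e-01  1.43267649e+00 -2.57215893e-06
  1.18138915e+00 -1.78488099e-01]
```

Emit:
{"op": "drive_tool", "data": {
  "linear": [
    [-34, -14, 10],
    [-34, -14, 10],
    [-34, -14, 10],
    [-34, -14, 10],
    [-34, -14, 10],
    [-34, -14, 10],
    [-34, -14, 10],
    [-34, -14, 10],
    [-34, -14, 10],
    [-32, -12, 10],
    [0, 0, 0],
    [0, 0, 0]
  ],
  "rot": [
    [0, 0, 0],
    [0, 0, 0],
    [0, 0, 0],
    [0, 0, 0],
    [0, 0, 0],
    [0, 0, 0],
    [0, 0, 0],
    [0, 0, 0],
    [0, 0, 0],
    [0, 0, 0],
    [0, 0, 0],
    [0, 0, 0]
  ],
  "hand": [60, 60, 60, 60, 60, 60, 60, 60, 60, 60, 60, 60],
  "force": 25
}}

```text
t: 6.2
tcp_pos: [0.5173, 0.3074, 0.2011]
tool_rot: [0.199, 0.98, 0.007, 0.003]
force: [-0.4, -0.3, -0.6]
finger_gap: 0.701
```

```bash
python3 - <<'E'
from h import *
s,r=st(); print(manip.tip_reach); d=r.inv().apply([503.5,312.8,0]-np.array(s['tcp_pos'])*1000); print(d, s['q'])
E
```

```text
t 6.2 tcp [517.3 307.4 201.1] F [-0.4 -0.3 -0.6] M [-0.01 -0.02 -0.04] gap 0.701 q6 -0.83
rotm [[-0.921, 0.39, 0.009], [0.39, 0.921, 0.011], [-0.004, 0.014, -1.0]]
0.0726
[ 15.5773994   -3.27231317 201.06476849] [ 0.34776713  0.62365552  1.59057211  0.00972227  0.91496691 -0.82801301]
```

```bash
cat >> h.py <<'E'
def go(x,y,z,psi):
    s,r=st(); a=np.radians(psi)
    T=np.array([[-np.sin(a),np.cos(a),0],[np.cos(a),np.sin(a),0],[0,0,-1.]])
    d=r.inv().apply(np.array([x,y,z])-np.array(s['tcp_pos'])*1000)
    w=np.degrees((r.inv()*R.from_matrix(T)).as_rotvec())
    Rm=r.as_matrix(); print('psi',np.degrees(np.arctan2(Rm[1,1],Rm[0,1])).round(1),'LIN',np.round(d,1),'ROT',np.round(w,1))
E
python3 -c "
from h import *
go(503.5,312.8,160,66.6)"
```

```text
t 6.2 tcp [517.3 307.4 201.1] F [-0.4 -0.3 -0.6] M [-0.01 -0.02 -0.04] gap 0.701 q6 -0.83
rotm [[-0.921, 0.39, 0.009], [0.39, 0.921, 0.011], [-0.004, 0.014, -1.0]]
psi 67.0 LIN [15.  -1.  41.1] ROT [0.8 0.2 0.4]
```

Emit:
{"op": "drive_tool", "data": {
  "linear": [
    [7.5, -0.5, 20],
    [7.5, -1, 21],
    [0, 0, 20],
    [0, 0, 20],
    [0, 0, 10],
    [0, 0, 9],
    [0, 0, 0]
  ],
  "rot": [
    [0.8, 0.2, 0],
    [0, 0, 0],
    [0, 0, 0],
    [0, 0, 0],
    [0, 0, 0],
    [0, 0, 0],
    [0, 0, 0]
  ],
  "hand": [60, 60, 60, 60, 60, 60, 60]
}}

```text
t: 6.78
tcp_pos: [0.5031, 0.3169, 0.1011]
tool_rot: [0.198, 0.98, 0.002, 0.004]
force: [-1.2, -0.1, 0.3]
finger_gap: 0.701
```

```bash
python3 -c "
from h import *
go(503.5,312.8,101,66.6)
a=cams.snapshot('side'); b=cams.snapshot('top')
cv2.imwrite('pics/g1.png',np.hstack([cv2.resize(a[100:260,150:350],(400,320),interpolation=2),cv2.resize(b[220:380,90:290],(400,320),interpolation=2)])[:,:,::-1])"
```

```text
t 6.78 tcp [503.1 316.9 101.1] F [-1.2 -0.1  0.3] M [-0.    0.    0.01] gap 0.701 q6 -0.8
rotm [[-0.922, 0.388, 0.008], [0.388, 0.922, 0.003], [-0.006, 0.006, -1.0]]
psi 67.2 LIN [-1.9 -3.6  0.1] ROT [0.3 0.3 0.6]
```

View pics/g1.png

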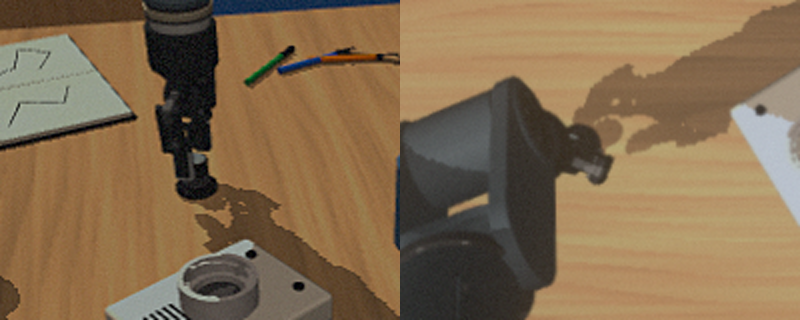

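Emit:
{"op": "drive_tool", "data": {
  "linear": [
    [-2, -3.6, 0],
    [0, 0, 0],
    [0, 0, 0],
    [0, 0, 0],
    [0, 0, 0],
    [0, 0, 0],
    [0, 0, 0]
  ],
  "rot": [
    [0.3, 0.3, 0.6],
    [0, 0, 0],
    [0, 0, 0],
    [0, 0, 0],
    [0, 0, 0],
    [0, 0, 0],
    [0, 0, 0]
  ],
  "hand": [60, 20, 20, 20, 20, 20, 20]
}}

```text
t: 7.47
tcp_pos: [0.5073, 0.3134, 0.1076]
tool_rot: [0.204, 0.979, 0.003, 0.005]
force: [-0.3, 0.1, -1.0]
finger_gap: 0.33
```

```bash
python3 -c "
from h import *
go(503.5,312.8,101,66.6)"
```

```text
t 7.47 tcp [507.3 313.4 107.6] F [-0.3  0.1 -1. ] M [ 0.01 -0.    0.03] gap 0.33 q6 -0.79
rotm [[-0.917, 0.399, 0.012], [0.399, 0.917, 0.004], [-0.009, 0.009, -1.0]]
psi 66.5 LIN [ 3.3 -2.1  6.6] ROT [ 0.5  0.5 -0.1]
```

Emit:
{"op": "drive_tool", "data": {
  "linear": [
    [0, 0, 0],
    [0, 0, 0]
  ],
  "rot": [
    [0, 0, 0],
    [0, 0, 0]
  ],
  "hand": [20, 20]
}}

```text
t: 7.63
tcp_pos: [0.5073, 0.3133, 0.1076]
tool_rot: [0.204, 0.979, 0.003, 0.005]
force: [0.4, 0.7, -1.4]
finger_gap: 0.333
```

```bash
python3 -c "
from h import *
go(503.5,312.8,101,66.6)
a=cams.snapshot('side')
go(503.5,312.8,101,66.6)
cv2.imwrite('pics/g2.png',cv2.resize(a[110:210,200:300],(500,500),interpolation=2)[:,:,::-1])"
```

```text
t 7.63 tcp [507.3 313.3 107.6] F [ 0.4  0.7 -1.4] M [-0.04 -0.02  0.05] gap 0.333 q6 -0.79
rotm [[-0.917, 0.399, 0.011], [0.399, 0.917, 0.004], [-0.009, 0.009, -1.0]]
psi 66.5 LIN [ 3.3 -2.   6.5] ROT [ 0.5  0.5 -0.1]
t 7.68 tcp [507.2 313.3 107.5] F [-0.  -0.  -0.8] M [-0.08 -0.04 -0.04] gap 0.33 q6 -0.79
rotm [[-0.917, 0.399, 0.011], [0.399, 0.917, 0.004], [-0.009, 0.009, -1.0]]
psi 66.5 LIN [ 3.3 -2.   6.5] ROT [ 0.5  0.5 -0.1]
```

View pics/g2.png

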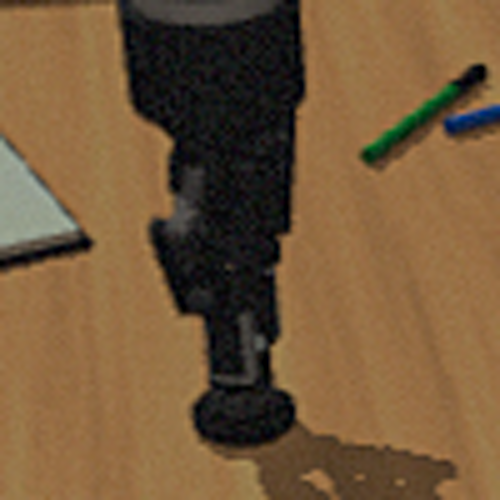

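```bash
python3 -c "
from h import *
print(manip.tip_reach)
for P in ([507.3,313.3,8],[507.3,313.3,0],[501,298.5,36],[501,298.5,25],[501,298.5,15]): print(P,(proj('side',np.array(P)/1e3)-[200,110])*5)
"
```

```text
0.0726
[507.3, 313.3, 8] [245.03566794 406.23396163]
[507.3, 313.3, 0] [246.36840808 420.90297499]
[501, 298.5, 36] [229.53272218 371.28477199]
[501, 298.5, 25] [231.51257126 392.20333418]
[501, 298.5, 15] [233.28993804 410.99197635]
```

Emit:
{"op": "drive_tool", "data": {
  "linear": [
    [0, 0, 0],
    [0, 0, 0],
    [3.3, 0, 0],
    [0, 0, 0],
    [0, 0, 0],
    [0, 0, 0],
    [0, 0, 0],
    [0, 0, 0],
    [0, 0, 0],
    [0, 0, 0],
    [0, 0, 0],
    [0, 0, 0],
    [0, 0, 0],
    [0, 0, 0],
    [0, 0, 0],
    [0, 0, 0],
    [0, 0, 0]
  ],
  "rot": [
    [0, 0, 0],
    [0, 0, 0],
    [0.5, 0.5, 0],
    [0, 0, 7],
    [0, 0, 7],
    [0, 0, 7],
    [0, 0, 7],
    [0, 0, 7],
    [0, 0, 7],
    [0, 0, 7],
    [0, 0, 7],
    [0, 0, 7],
    [0, 0, 7],
    [0, 0, 7],
    [0, 0, 7],
    [0, 0, 6],
    [0, 0, 0]
  ],
  "hand": [50, 50, 50, 50, 50, 50, 50, 50, 50, 50, 50, 50, 50, 50, 50, 50, 50]
}}

```text
t: 9.1
tcp_pos: [0.5024, 0.3171, 0.1086]
tool_rot: [0.848, 0.53, -0.003, -0.001]
force: [-0.1, -0.1, -1.0]
finger_gap: 0.588
```

```bash
python3 -c "
from h import *
go(503.5,312.8,104,-23.4)"
```

```text
t 9.1 tcp [502.4 317.1 108.6] F [-0.1 -0.1 -1. ] M [ 0.01 -0.03  0.02] gap 0.588 q6 0.83
rotm [[0.439, 0.898, -0.006], [0.898, -0.439, -0.002], [-0.004, -0.005, -1.0]]
psi -26.1 LIN [-3.3  2.9  4.6] ROT [-0.3  0.2 -2.7]
```

Emit:
{"op": "drive_tool", "data": {
  "linear": [
    [-1.3, 2, 4],
    [0, 0, 0],
    [0, 0, 0]
  ],
  "rot": [
    [0, 0, 0],
    [0, 0, 0],
    [0, 0, 0]
  ],
  "hand": [50, 50, 50]
}}

```text
t: 9.35
tcp_pos: [0.5035, 0.3152, 0.1044]
tool_rot: [0.846, 0.533, -0.003, -0.001]
force: [0.7, 0.8, 0.5]
finger_gap: 0.584
```

```bash
python3 -c "
from h import *
go(503.5,312.8,104,-23.4)"
```

```text
t 9.35 tcp [503.5 315.2 104.4] F [0.7 0.8 0.5] M [ 0.04 -0.01 -0.03] gap 0.584 q6 0.82
rotm [[0.433, 0.901, -0.007], [0.901, -0.433, -0.002], [-0.005, -0.005, -1.0]]
psi -25.6 LIN [-2.1  1.   0.4] ROT [-0.3  0.3 -2.2]
```

Emit:
{"op": "drive_tool", "data": {
  "linear": [
    [0, 0, 0],
    [0, 0, 0],
    [0, 0, 0],
    [0, 0, 0],
    [0, 0, 0]
  ],
  "rot": [
    [0, 0, 0],
    [0, 0, 0],
    [0, 0, 0],
    [0, 0, 0],
    [0, 0, 0]
  ],
  "hand": [20, 20, 20, 20, 20]
}}

```text
t: 9.77
tcp_pos: [0.5036, 0.3151, 0.1044]
tool_rot: [0.846, 0.534, -0.003, -0.001]
force: [0.2, -0.2, 0.3]
finger_gap: 0.337
```

```bash
python3 -c "
from h import *
go(503.5,312.8,104,-23.4)"
```

```text
t 9.77 tcp [503.6 315.1 104.4] F [ 0.2 -0.2  0.3] M [-0.   -0.02 -0.05] gap 0.337 q6 0.81
rotm [[0.43, 0.903, -0.007], [0.903, -0.43, -0.002], [-0.005, -0.005, -1.0]]
psi -25.5 LIN [-2.1  0.9  0.4] ROT [-0.3  0.3 -2.1]
```

Emit:
{"op": "drive_tool", "data": {
  "linear": [
    [0, 0, -10],
    [0, 0, -20],
    [0, 0, -30],
    [0, 0, -30],
    [-10, 5, -5],
    [-22, 10, 0],
    [-25, 11.5, 0],
    [-25, 11.5, 0],
    [-25, 11.5, 0],
    [-25, 11.5, 0],
    [-25, 11.5, 0],
    [-25, 11.5, 0],
    [-25, 11.5, 0],
    [-20, 10, 0],
    [-13, 6, 0],
    [0, 0, 0],
    [0, 0, 0]
  ],
  "rot": [
    [0, 0, 0],
    [0, 0, 0],
    [0, 0, 0],
    [0, 0, 0],
    [0, 0, 0],
    [0, 0, 0],
    [0, 0, 0],
    [0, 0, 0],
    [0, 0, 0],
    [0, 0, 0],
    [0, 0, 0],
    [0, 0, 0],
    [0, 0, 0],
    [0, 0, 0],
    [0, 0, 0],
    [0, 0, 0],
    [0, 0, 0]
  ],
  "hand": [20, 20, 20, 20, 20, 20, 20, 20, 20, 20, 20, 20, 20, 20, 20, 20, 20],
  "force": 35
}}

```text
t: 11.18
tcp_pos: [0.497, 0.0352, 0.2057]
tool_rot: [0.844, 0.536, -0.005, -0.001]
force: [0.2, 0.1, -1.1]
finger_gap: 0.328
```

```bash
python3 -c "
from h import *
go(501,43.5,190,-25.5)"
```

```text
t 11.18 tcp [497.   35.2 205.7] F [ 0.2  0.1 -1.1] M [-0.02  0.05  0.01] gap 0.328 q6 0.29
rotm [[0.426, 0.905, -0.01], [0.905, -0.426, -0.004], [-0.008, -0.007, -1.0]]
psi -25.2 LIN [ 9.3  0.2 15.6] ROT [-0.4  0.4  0.3]
```

Emit:
{"op": "drive_tool", "data": {
  "linear": [
    [5, 0, 10],
    [4, 0.2, 10],
    [0, 0, 0],
    [0, 0, 0]
  ],
  "rot": [
    [-0.4, 0.4, 0],
    [0, 0, 0],
    [0, 0, 0],
    [0, 0, 0]
  ],
  "hand": [20, 20, 20, 20]
}}

```text
t: 11.52
tcp_pos: [0.5001, 0.045, 0.1847]
tool_rot: [0.844, 0.536, -0.001, -0.0]
force: [0.5, 0.4, -1.4]
finger_gap: 0.327
```

```bash
python3 -c "
from h import *
go(501,43.5,154,-25.5)
a=cams.snapshot('side'); b=cams.snapshot('top')
cv2.imwrite('pics/g3.png',np.hstack([cv2.resize(a[170:290,190:340],(400,320),interpolation=2),cv2.resize(b[230:350,225:375],(400,320),interpolation=2)])[:,:,::-1])"
```

```text
t 11.52 tcp [500.1  45.  184.7] F [ 0.5  0.4 -1.4] M [-0.   -0.    0.01] gap 0.327 q6 0.31
rotm [[0.425, 0.905, -0.001], [0.905, -0.425, 0.0], [-0.001, -0.001, -1.0]]
psi -25.1 LIN [-1.   1.5 30.7] ROT [-0.1  0.   0.4]
```

View pics/g3.png

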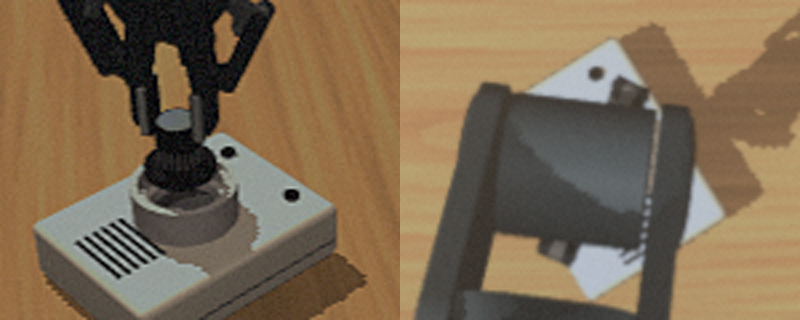

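Emit:
{"op": "drive_tool", "data": {
  "linear": [
    [-1, 1.5, 3],
    [0, 0, 7],
    [0, 0, 7],
    [0, 0, 4],
    [0, 0, 0]
  ],
  "rot": [
    [0, 0, 0],
    [0, 0, 0],
    [0, 0, 0],
    [0, 0, 0],
    [0, 0, 0]
  ],
  "hand": [20, 20, 20, 20, 20]
}}

```text
t: 12.03
tcp_pos: [0.5019, 0.0439, 0.1629]
tool_rot: [0.844, 0.537, 0.0, 0.001]
force: [-1.3, 0.5, -1.2]
finger_gap: 0.328
```

```bash
python3 -c "
from h import *
go(501,43.5,154,-25.5)"
```

```text
t 12.03 tcp [501.9  43.9 162.9] F [-1.3  0.5 -1.2] M [-0.    0.01  0.07] gap 0.328 q6 0.3
rotm [[0.423, 0.906, 0.001], [0.906, -0.423, -0.0], [0.0, 0.001, -1.0]]
psi -25.0 LIN [-0.7 -0.6  8.9] ROT [ 0.1 -0.   0.5]
```

Emit:
{"op": "drive_tool", "data": {
  "linear": [
    [-0.7, -0.6, 1.5],
    [0, 0, 1.5],
    [0, 0, 1.5],
    [0, 0, 1],
    [0, 0, 1]
  ],
  "rot": [
    [0, 0, 0],
    [0, 0, 0],
    [0, 0, 0],
    [0, 0, 0],
    [0, 0, 0]
  ],
  "hand": [20, 20, 20, 20, 20]
}}

```text
t: 12.45
tcp_pos: [0.501, 0.0435, 0.1556]
tool_rot: [0.844, 0.537, 0.0, 0.0]
force: [-0.3, 4.4, 5.8]
finger_gap: 0.329
```

```bash
python3 -c "
from h import *
go(501,43.5,154,-25.5)"
```

```text
t 12.45 tcp [501.   43.5 155.6] F [-0.3  4.4  5.8] M [ 0.62  0.03 -0.06] gap 0.329 q6 0.3
rotm [[0.424, 0.906, 0.001], [0.906, -0.424, 0.0], [0.001, 0.001, -1.0]]
psi -25.1 LIN [ 0.  -0.   1.6] ROT [ 0.  -0.   0.4]
```

Emit:
{"op": "drive_tool", "data": {
  "linear": [
    [0.9, -0.4, 0],
    [0, 0, 0.7],
    [0, 0, 0.5]
  ],
  "rot": [
    [0, 0, 0],
    [0, 0, 0],
    [0, 0, 0]
  ],
  "hand": [20, 20, 20]
}}

```text
t: 12.7
tcp_pos: [0.5013, 0.0445, 0.1546]
tool_rot: [0.844, 0.537, 0.001, 0.001]
force: [0.4, 0.1, -2.0]
finger_gap: 0.328
```

```bash
python3 -c "
from h import *
go(501,43.5,154,-25.5)"
```

```text
t 12.7 tcp [501.3  44.5 154.6] F [ 0.4  0.1 -2. ] M [-0.01  0.01  0.04] gap 0.328 q6 0.3
rotm [[0.424, 0.906, 0.002], [0.906, -0.424, -0.0], [0.001, 0.002, -1.0]]
psi -25.1 LIN [-1.   0.1  0.6] ROT [ 0.1 -0.   0.4]
```

Emit:
{"op": "drive_tool", "data": {
  "linear": [
    [0, 0, 0.7],
    [0, 0, 0.7],
    [0, 0, 0.5]
  ],
  "rot": [
    [0, 0, 0],
    [0, 0, 0],
    [0, 0, 0]
  ],
  "hand": [20, 20, 20]
}}

```text
t: 12.95
tcp_pos: [0.5015, 0.0446, 0.1534]
tool_rot: [0.844, 0.537, 0.001, 0.001]
force: [-0.5, -0.7, 5.7]
finger_gap: 0.329
```

```bash
python3 -c "
from h import *
go(501,44.5,154,-25.5)"
```

```text
t 12.95 tcp [501.5  44.6 153.4] F [-0.5 -0.7  5.7] M [0.13 0.29 0.01] gap 0.329 q6 0.3
rotm [[0.424, 0.906, 0.003], [0.906, -0.424, -0.0], [0.001, 0.002, -1.0]]
psi -25.1 LIN [-0.3 -0.4 -0.6] ROT [ 0.1 -0.1  0.4]
```

Emit:
{"op": "drive_tool", "data": {
  "linear": [
    [0, 0, 0],
    [0, 0, 0],
    [0, 0, 0],
    [0, 0, -8],
    [0, 0, -25],
    [0, 0, -30],
    [0, 0, -30],
    [-20, 8, 0],
    [-30, 13, 0],
    [-32, 14, 0],
    [-32, 14, 0],
    [-32, 14, 0],
    [-32, 14, 0],
    [-32, 14, 0],
    [-32, 14, 0],
    [-30, 12, 0],
    [-25, 10, 0],
    [-18, 7, 0],
    [0, 0, 0],
    [0, 0, 0]
  ],
  "rot": [
    [0, 0, 0],
    [0, 0, 0],
    [0, 0, 0],
    [0, 0, 0],
    [0, 0, 0],
    [0, 0, 0],
    [0, 0, 0],
    [0, 0, 0],
    [0, 0, 0],
    [0, 0, 0],
    [0, 0, 0],
    [0, 0, 0],
    [0, 0, 0],
    [0, 0, 0],
    [0, 0, 0],
    [0, 0, 0],
    [0, 0, 0],
    [0, 0, 0],
    [0, 0, 0],
    [0, 0, 0]
  ],
  "hand": [50, 50, 50, 60, 70, 75, 75, 75, 75, 75, 75, 75, 75, 75, 75, 75, 75, 75, 75, 75],
  "force": 25
}}

```text
t: 14.62
tcp_pos: [0.489, -0.3146, 0.2602]
tool_rot: [0.843, 0.538, 0.002, 0.006]
force: [0.4, -0.7, 0.1]
finger_gap: 0.879
```

```bash
python3 -c "
from h import *
go(488.8,-308.2,130,-25)
a=cams.snapshot('side'); b=cams.snapshot('top')
cv2.imwrite('pics/g4.png',np.hstack([cv2.resize(a[210:290,210:310],(400,320),interpolation=2),cv2.resize(b[250:330,250:350],(400,320),interpolation=2)])[:,:,::-1])"
```

```text
t 14.62 tcp [ 489.  -314.6  260.2] F [ 0.4 -0.7  0.1] M [ 0.02 -0.04 -0.03] gap 0.879 q6 -0.33
rotm [[0.42, 0.907, 0.011], [0.907, -0.42, -0.008], [-0.003, 0.013, -1.0]]
psi -24.8 LIN [  6.1  -4.6 130.1] ROT [0.8 0.2 0.2]
```

View pics/g4.png

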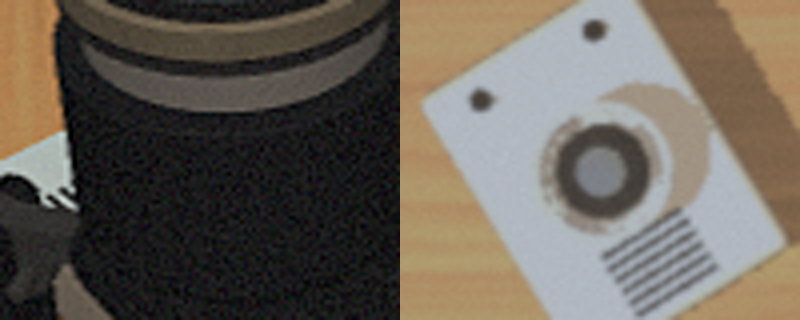

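```bash
python3 - <<'E'
from h import *
im=np.mean([cams.snapshot('top').astype(np.float32) for _ in range(4)],0); np.save('t2.npy',im)
c=atz('top',(301.2,293.1),.072)
for rr in (26.5,28,29.5,31):
    P=np.array([proj('top',[c[0]+rr/1e3*np.cos(a),c[1]+rr/1e3*np.sin(a),.071]) for a in np.radians(np.arange(0,360,6))],np.float32)[None]
    print(rr,cv2.remap(im,P[...,0],P[...,1],cv2.INTER_LINEAR).mean(2)[0].astype(int).tolist())
x,y=301,293;r=20
g=cv2.cvtColor(cv2.resize(im[y-r:y+r,x-r:x+r],(560,560),interpolation=cv2.INTER_CUBIC).clip(0,255).astype(np.uint8),cv2.COLOR_RGB2GRAY)
cv2.imwrite('pics/port3.png',cv2.createCLAHE(3,(3,3)).apply(g))
for k in range(3):
    for x in cams.spot_point('gap','top'): d=(atz('top',x['at'],.072)-c)*1000; print(np.hypot(d[0],d[1]).round(1),np.degrees(np.arctan2(d[1],d[0])).round(1),x['score'])
    cams.snapshot('top')
E
```

```text
26.5 [151, 146, 134, 134, 135, 121, 101, 103, 107, 100, 94, 97, 103, 104, 103, 103, 108, 120, 114, 114, 128, 130, 126, 127, 128, 130, 135, 136, 135, 148, 160, 171, 169, 171, 178, 180, 178, 180, 181, 181, 182, 183, 181, 174, 164, 148, 141, 139, 142, 138, 139, 139, 135, 133, 134, 143, 151, 146, 136, 138]
28 [171, 171, 169, 166, 158, 135, 123, 122, 131, 128, 116, 122, 125, 124, 127, 123, 123, 137, 135, 132, 146, 150, 145, 132, 133, 135, 134, 140, 137, 141, 160, 173, 171, 174, 181, 182, 179, 179, 182, 183, 183, 183, 182, 177, 170, 160, 154, 151, 151, 149, 144, 144, 140, 142, 144, 166, 171, 170, 164, 162]
29.5 [178, 179, 178, 176, 163, 137, 131, 130, 142, 141, 130, 145, 135, 133, 146, 138, 127, 146, 151, 153, 162, 163, 153, 133, 133, 137, 137, 143, 142, 147, 162, 173, 170, 172, 181, 181, 177, 177, 182, 183, 183, 182, 182, 180, 175, 170, 168, 166, 166, 162, 158, 155, 151, 153, 154, 173, 180, 177, 178, 173]
31 [178, 179, 179, 179, 163, 134, 133, 133, 142, 144, 135, 148, 139, 135, 143, 139, 128, 148, 160, 154, 173, 168, 159, 142, 141, 146, 144, 156, 156, 162, 168, 173, 176, 176, 181, 180, 173, 175, 179, 180, 180, 180, 179, 181, 176, 173, 176, 180, 175, 177, 172, 168, 166, 167, 163, 178, 181, 178, 178, 172]
29.8 26.1 0.85
37.5 29.1 0.68
1.9 71.0 0.43
27.7 31.2 0.94
```

View pics/port3.png

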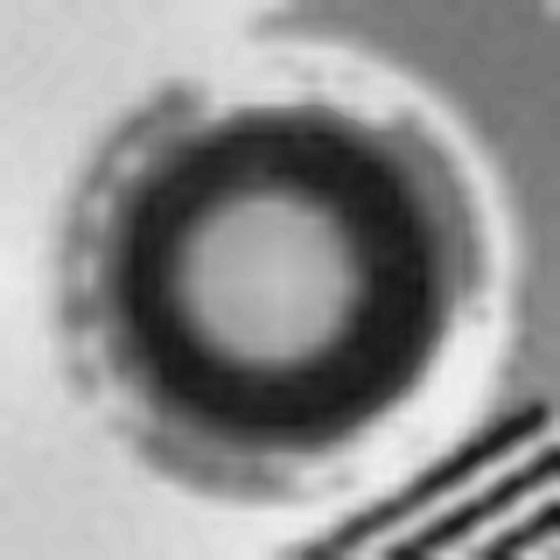

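Emit:
{"op": "drive_tool", "data": {
  "linear": [
    [3, -2, 30],
    [3, -2.5, 30],
    [0, 0, 30],
    [0, 0, 20],
    [0, 0, 10],
    [0, 0, 0]
  ],
  "rot": [
    [0.8, 0.2, 0],
    [0, 0, 0],
    [0, 0, 0],
    [0, 0, 0],
    [0, 0, 0],
    [0, 0, 0]
  ],
  "hand": [75, 75, 75, 75, 75, 75]
}}

```text
t: 15.72
tcp_pos: [0.4916, -0.3085, 0.139]
tool_rot: [0.842, 0.54, 0.001, 0.005]
force: [0.0, 0.1, 0.4]
finger_gap: 0.879
```

```bash
python3 -c "
from h import *
go(488.8,-308.2,95,-25)"
```

```text
t 15.72 tcp [ 491.6 -308.5  139. ] F [0.  0.1 0.4] M [0.04 0.01 0.04] gap 0.879 q6 -0.32
rotm [[0.417, 0.909, 0.007], [0.909, -0.417, -0.007], [-0.003, 0.009, -1.0]]
psi -24.6 LIN [-0.8 -3.1 43.9] ROT [0.5 0.2 0.4]
```

Emit:
{"op": "drive_tool", "data": {
  "linear": [
    [-0.8, -3, 20],
    [0, 0, 15],
    [0, 0, 8],
    [0, 0, 0],
    [0, 0, 0]
  ],
  "rot": [
    [0.5, 0.2, 0],
    [0, 0, 0],
    [0, 0, 0],
    [0, 0, 0],
    [0, 0, 0]
  ],
  "hand": [75, 75, 75, 75, 75]
}}

```text
t: 16.13
tcp_pos: [0.4913, -0.3104, 0.0984]
tool_rot: [0.842, 0.54, 0.001, 0.004]
force: [-0.9, -0.1, -0.0]
finger_gap: 0.877
```

```bash
python3 -c "
from h import *
go(488.8,-308.2,95,-25)
a=cams.snapshot('side')
cv2.imwrite('pics/g5.png',cv2.resize(a[330:480,200:360],(640,600),interpolation=2)[:,:,::-1])"
```

```text
t 16.13 tcp [ 491.3 -310.4   98.4] F [-0.9 -0.1 -0. ] M [0.   0.03 0.02] gap 0.877 q6 -0.33
rotm [[0.417, 0.909, 0.006], [0.909, -0.417, -0.005], [-0.002, 0.008, -1.0]]
psi -24.6 LIN [ 1.  -3.2  3.3] ROT [0.4 0.1 0.4]
```

View pics/g5.png

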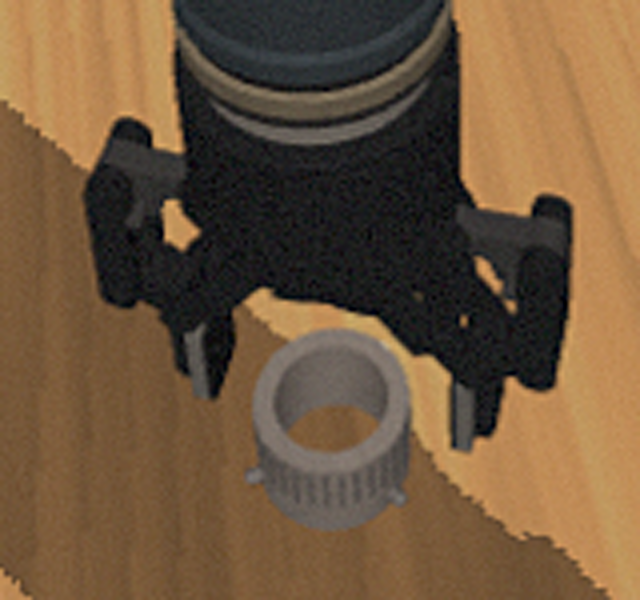

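Emit:
{"op": "drive_tool", "data": {
  "linear": [
    [1, -3, 3],
    [0, 0, 0.5],
    [0, 0, 0],
    [0, 0, 0],
    [0, 0, 0],
    [0, 0, 0],
    [0, 0, 0],
    [0, 0, 0]
  ],
  "rot": [
    [0.4, 0.1, 0],
    [0, 0, 0],
    [0, 0, 0],
    [0, 0, 0],
    [0, 0, 0],
    [0, 0, 0],
    [0, 0, 0],
    [0, 0, 0]
  ],
  "hand": [75, 75, 40, 40, 40, 40, 40, 40]
}}

```text
t: 16.85
tcp_pos: [0.4904, -0.3093, 0.0993]
tool_rot: [0.841, 0.54, 0.001, 0.004]
force: [0.3, -0.1, -0.5]
finger_gap: 0.548
```

```bash
python3 -c "
from h import *
go(488.8,-308.2,95,-25)"
```

```text
t 16.85 tcp [ 490.4 -309.3   99.3] F [ 0.3 -0.1 -0.5] M [-0.05  0.03 -0.04] gap 0.548 q6 -0.33
rotm [[0.416, 0.909, 0.005], [0.909, -0.416, -0.005], [-0.002, 0.007, -1.0]]
psi -24.6 LIN [ 0.3 -2.   4.3] ROT [0.4 0.1 0.4]
```

Emit:
{"op": "drive_tool", "data": {
  "linear": [
    [0, 0, 0],
    [0, 0, 0],
    [0, 0, 0],
    [0, 0, 0],
    [0, 0, 0],
    [0, 0, 0],
    [0, 0, 0],
    [0, 0, 0],
    [0, 0, 0],
    [0, 0, 0],
    [0, 0, 0],
    [0, 0, 0],
    [0, 0, 0],
    [0, 0, 0],
    [0, 0, 0],
    [0, 0, 0],
    [0, 0, 0],
    [0, 0, 0]
  ],
  "rot": [
    [0, 0, 0],
    [0, 0, 0],
    [0, 0, 0],
    [0, 0, -7],
    [0, 0, -7],
    [0, 0, -7],
    [0, 0, -7],
    [0, 0, -7],
    [0, 0, -7],
    [0, 0, -7],
    [0, 0, -7],
    [0, 0, -7],
    [0, 0, -7],
    [0, 0, -7],
    [0, 0, -7],
    [0, 0, -4],
    [0, 0, 0],
    [0, 0, 0]
  ],
  "hand": [72, 72, 72, 72, 72, 72, 72, 72, 72, 72, 72, 72, 72, 72, 72, 72, 72, 72]
}}

```text
t: 18.35
tcp_pos: [0.491, -0.3099, 0.0987]
tool_rot: [0.21, 0.978, -0.002, 0.004]
force: [-0.2, 0.5, 0.4]
finger_gap: 0.848
```

```bash
python3 -c "
from h import *
go(490.4,-309.3,95,65)"
```

```text
t 18.35 tcp [ 491.  -309.9   98.7] F [-0.2  0.5  0.4] M [-0.01 -0.03 -0.04] gap 0.848 q6 -1.9
rotm [[-0.912, 0.41, 0.006], [0.41, 0.912, -0.006], [-0.008, -0.003, -1.0]]
psi 65.8 LIN [0.8 0.3 3.7] ROT [-0.2  0.5  0.8]
```

Emit:
{"op": "drive_tool", "data": {
  "linear": [
    [0.8, 0, 3.5],
    [0, 0, 0],
    [0, 0, 0],
    [0, 0, 0],
    [0, 0, 0],
    [0, 0, 0],
    [0, 0, 0]
  ],
  "rot": [
    [-0.2, 0.5, 0],
    [0, 0, 0],
    [0, 0, 0],
    [0, 0, 0],
    [0, 0, 0],
    [0, 0, 0],
    [0, 0, 0]
  ],
  "hand": [72, 72, 40, 40, 40, 40, 40]
}}

```text
t: 18.93
tcp_pos: [0.4902, -0.3097, 0.0951]
tool_rot: [0.212, 0.977, 0.001, -0.001]
force: [0.1, -0.5, 0.2]
finger_gap: 0.56
```

```bash
python3 - <<'E'
from h import *
go(490.4,-309.3,95,65)
for n in ('side','top'):
  for k in range(4):
    cams.snapshot(n)
    for l,z in (('pin',.006),('ring_mid',.017)):
      for x in cams.spot_point(l,n):
        d=(atz(n,x['at'],z)*1000); e=d-[490.4,-309.3,0]; print(n,l,d[:2].round(1),np.hypot(e[0],e[1]).round(1),np.degrees(np.arctan2(e[1],e[0])).round(1),round(x['score'],2))
E
```

```text
t 18.93 tcp [ 490.2 -309.7   95.1] F [ 0.1 -0.5  0.2] M [ 0.03 -0.    0.  ] gap 0.56 q6 -1.9
rotm [[-0.91, 0.415, -0.001], [0.415, 0.91, 0.002], [0.002, 0.001, -1.0]]
psi 65.5 LIN [-0.1  0.4  0.1] ROT [ 0.1 -0.1  0.5]
side ring_mid [ 490.4 -311.2] 1.9 -91.1 0.97
side ring_mid [ 492.5 -310.7] 2.5 -33.3 0.92
side ring_mid [ 491.4 -311.8] 2.7 -68.1 0.73
side ring_mid [ 485.9 -309.1] 4.5 177.7 0.87
top pin [ 734.6 -189.6] 272.0 26.1 0.54
top ring_mid [503.9  40.3] 349.8 87.8 0.7
```

Emit:
{"op": "drive_tool", "data": {
  "linear": [
    [0, 0, -8],
    [0, 0, -25],
    [0, 0, -32],
    [0, 0, -32],
    [0, 0, -15],
    [6, 14, -3],
    [11, 27, 0],
    [13, 32, 0],
    [13, 32, 0],
    [13, 32, 0],
    [13, 32, 0],
    [13, 32, 0],
    [13, 32, 0],
    [13, 32, 0],
    [12, 28, 0],
    [8, 18, 0],
    [4, 8, 0],
    [0, 0, 0],
    [0, 0, 0]
  ],
  "rot": [
    [0, 0, 0],
    [0, 0, 0],
    [0, 0, 0],
    [0, 0, 0],
    [0, 0, 0],
    [0, 0, 0],
    [0, 0, 0],
    [0, 0, 0],
    [0, 0, 0],
    [0, 0, 0],
    [0, 0, 0],
    [0, 0, 0],
    [0, 0, 0],
    [0, 0, 0],
    [0, 0, 0],
    [0, 0, 0],
    [0, 0, 0],
    [0, 0, 0],
    [0, 0, 0]
  ],
  "hand": [40, 40, 40, 40, 40, 40, 40, 40, 40, 40, 40, 40, 40, 40, 40, 40, 40, 40, 40],
  "force": 40
}}

```text
t: 21.72
tcp_pos: [0.4916, 0.0604, 0.2133]
tool_rot: [0.214, 0.977, 0.002, -0.009]
force: [0.4, -0.7, -0.4]
finger_gap: 0.55
```

```bash
python3 -c "
from h import *
go(501.3,44.4,205,33.5)"
```

```text
t 21.72 tcp [491.6  60.4 213.3] F [ 0.4 -0.7 -0.4] M [ 0.01  0.01 -0.01] gap 0.55 q6 -1.25
rotm [[-0.909, 0.417, -0.016], [0.417, 0.909, 0.007], [0.017, -0.001, -1.0]]
psi 65.3 LIN [-15.6 -10.5   8. ] ROT [-0.3 -1.  31.8]
```

Emit:
{"op": "drive_tool", "data": {
  "linear": [
    [-7.5, -5, 2],
    [-7.5, -5, 2],
    [0, 0, 0],
    [0, 0, 0],
    [0, 0, 0],
    [0, 0, 0],
    [0, 0, 0],
    [0, 0, 0],
    [0, 0, 0]
  ],
  "rot": [
    [-0.3, -1, 0],
    [0, 0, 5],
    [0, 0, 6.5],
    [0, 0, 6.5],
    [0, 0, 6],
    [0, 0, 5],
    [0, 0, 0],
    [0, 0, 0],
    [0, 0, 0]
  ],
  "hand": [40, 40, 40, 40, 40, 40, 40, 40, 40]
}}

```text
t: 22.47
tcp_pos: [0.504, 0.0287, 0.207]
tool_rot: [0.468, 0.884, 0.002, 0.004]
force: [-1.0, -0.2, -0.7]
finger_gap: 0.548
```

```bash
python3 -c "
from h import *
go(501.3,44.4,190,33.5)"
```

```text
t 22.47 tcp [504.   28.7 207. ] F [-1.  -0.2 -0.7] M [ 0.04 -0.02  0.04] gap 0.548 q6 -0.76
rotm [[-0.562, 0.827, 0.009], [0.827, 0.562, -0.001], [-0.006, 0.007, -1.0]]
psi 34.2 LIN [14.6  6.5 17. ] ROT [0.4 0.3 0.7]
```

Emit:
{"op": "drive_tool", "data": {
  "linear": [
    [4, 2, 2],
    [4, 2, 2],
    [3, 1.5, 0],
    [1, 0, 0],
    [0, 0, 0],
    [0, 0, 0]
  ],
  "rot": [
    [0.4, 0.3, 0.5],
    [0, 0, 0],
    [0, 0, 0],
    [0, 0, 0],
    [0, 0, 0],
    [0, 0, 0]
  ],
  "hand": [40, 40, 40, 40, 40, 40]
}}

```text
t: 22.97
tcp_pos: [0.5018, 0.042, 0.2023]
tool_rot: [0.471, 0.882, -0.0, -0.0]
force: [0.5, 0.7, -0.6]
finger_gap: 0.551
```

```bash
python3 -c "
from h import *
go(501.3,44.4,190,33.5)"
```

```text
t 22.97 tcp [501.8  42.  202.3] F [ 0.5  0.7 -0.6] M [ 0.    0.04 -0.  ] gap 0.551 q6 -0.73
rotm [[-0.557, 0.831, -0.001], [0.831, 0.557, -0.001], [-0.0, -0.001, -1.0]]
psi 33.8 LIN [ 2.2  0.9 12.3] ROT [-0.   0.   0.3]
```

Emit:
{"op": "drive_tool", "data": {
  "linear": [
    [2, 0.8, 2],
    [0, 0, 6],
    [0, 0, 7],
    [0, 0, 6],
    [0, 0, 4],
    [0, 0, 2],
    [0, 0, 0],
    [0, 0, 0]
  ],
  "rot": [
    [0, 0, 0],
    [0, 0, 0],
    [0, 0, 0],
    [0, 0, 0],
    [0, 0, 0],
    [0, 0, 0],
    [0, 0, 0],
    [0, 0, 0]
  ],
  "hand": [40, 40, 40, 40, 40, 40, 40, 40]
}}

```text
t: 23.63
tcp_pos: [0.501, 0.0448, 0.1716]
tool_rot: [0.47, 0.883, -0.001, -0.001]
force: [-0.1, 0.2, -0.3]
finger_gap: 0.551
```

```bash
python3 -c "
from h import *
go(501.3,44.4,160,33.5)"
```

```text
t 23.63 tcp [501.   44.8 171.6] F [-0.1  0.2 -0.3] M [-0.02 -0.   -0.01] gap 0.551 q6 -0.72
rotm [[-0.558, 0.83, -0.002], [0.83, 0.558, -0.001], [0.0, -0.002, -1.0]]
psi 33.9 LIN [-0.5  0.1 11.6] ROT [-0.1 -0.   0.4]
```

Clear over the barrel. Down in small steps.

Emit:
{"op": "drive_tool", "data": {
  "linear": [
    [-0.3, 0, 2],
    [0, 0, 2],
    [0, 0, 2],
    [0, 0, 1.5],
    [0, 0, 1],
    [0, 0, 0]
  ],
  "rot": [
    [0, 0, 0],
    [0, 0, 0],
    [0, 0, 0],
    [0, 0, 0],
    [0, 0, 0],
    [0, 0, 0]
  ],
  "hand": [40, 40, 40, 40, 40, 40]
}}

```text
t: 24.13
tcp_pos: [0.5017, 0.0442, 0.1628]
tool_rot: [0.47, 0.882, -0.0, 0.0]
force: [-0.3, 1.1, -1.0]
finger_gap: 0.549
```

```bash
python3 -c "
from h import *
go(501.3,44.4,160,33.5)"
```

```text
t 24.13 tcp [501.7  44.2 162.8] F [-0.3  1.1 -1. ] M [0.04 0.01 0.01] gap 0.549 q6 -0.72
rotm [[-0.558, 0.83, -0.0], [0.83, 0.558, -0.001], [-0.001, -0.001, -1.0]]
psi 33.9 LIN [ 0.4 -0.2  2.8] ROT [-0.   0.   0.4]
```

Emit:
{"op": "drive_tool", "data": {
  "linear": [
    [0.3, -0.2, 1],
    [0, 0, 1],
    [0, 0, 1],
    [0, 0, 1],
    [0, 0, 0]
  ],
  "rot": [
    [0, 0, 0],
    [0, 0, 0],
    [0, 0, 0],
    [0, 0, 0],
    [0, 0, 0]
  ],
  "hand": [40, 40, 40, 40, 40]
}}

```text
t: 24.55
tcp_pos: [0.5014, 0.0447, 0.1588]
tool_rot: [0.47, 0.882, -0.0, 0.0]
force: [1.1, 0.3, -0.6]
finger_gap: 0.551
```

```bash
python3 -c "
from h import *
go(501.3,44.4,160,33.5)"
```

```text
t 24.55 tcp [501.4  44.7 158.8] F [ 1.1  0.3 -0.6] M [-0.05 -0.02  0.05] gap 0.551 q6 -0.72
rotm [[-0.557, 0.83, 0.001], [0.83, 0.557, -0.001], [-0.001, 0.0, -1.0]]
psi 33.9 LIN [-0.2 -0.3 -1.2] ROT [0.  0.  0.4]
```

Emit:
{"op": "drive_tool", "data": {
  "linear": [
    [0, 0, 1.2],
    [0, 0, 1.2],
    [0, 0, 1.2],
    [0, 0, 0.8],
    [0, 0, 0.5]
  ],
  "rot": [
    [0, 0, 0],
    [0, 0, 0],
    [0, 0, 0],
    [0, 0, 0],
    [0, 0, 0]
  ],
  "hand": [40, 40, 40, 40, 40]
}}

```text
t: 24.97
tcp_pos: [0.5015, 0.0447, 0.1534]
tool_rot: [0.47, 0.882, -0.0, 0.0]
force: [1.2, 0.7, -0.5]
finger_gap: 0.547
```

```bash
python3 -c "
from h import *
go(501.3,44.4,153,33.5)"
```

```text
t 24.97 tcp [501.5  44.7 153.4] F [ 1.2  0.7 -0.5] M [0.08 0.03 0.04] gap 0.547 q6 -0.72
rotm [[-0.557, 0.83, 0.001], [0.83, 0.557, -0.001], [-0.001, 0.0, -1.0]]
psi 33.9 LIN [-0.1 -0.3  0.4] ROT [0.  0.  0.4]
```

Emit:
{"op": "drive_tool", "data": {
  "linear": [
    [0, 0, 0.6],
    [0, 0, 0.6],
    [0, 0, 0.4]
  ],
  "rot": [
    [0, 0, 0],
    [0, 0, 0],
    [0, 0, 0]
  ],
  "hand": [40, 40, 40]
}}

```text
t: 25.22
tcp_pos: [0.5015, 0.0446, 0.1521]
tool_rot: [0.47, 0.882, -0.0, 0.0]
force: [-2.2, 0.6, 4.7]
finger_gap: 0.55
```

```bash
python3 -c "
from h import *
go(501.3,44.4,153,33.5)"
```

```text
t 25.22 tcp [501.5  44.6 152.1] F [-2.2  0.6  4.7] M [0.04 0.2  0.01] gap 0.55 q6 -0.72
rotm [[-0.558, 0.83, 0.001], [0.83, 0.558, -0.001], [-0.001, 0.0, -1.0]]
psi 33.9 LIN [-0.  -0.3 -0.9] ROT [0.  0.1 0.4]
```

Emit:
{"op": "drive_tool", "data": {
  "linear": [
    [0, 0, -0.4],
    [0, 0, 0],
    [0, 0, 0],
    [0, 0, 0],
    [0, 0, 0],
    [0, 0, 0],
    [0, 0, 0]
  ],
  "rot": [
    [0, 0, 0],
    [0, 0, 3],
    [0, 0, 3],
    [0, 0, 3],
    [0, 0, 2],
    [0, 0, 0],
    [0, 0, 0]
  ],
  "hand": [40, 40, 40, 40, 40, 40, 40]
}}

```text
t: 25.8
tcp_pos: [0.5019, 0.0443, 0.1526]
tool_rot: [0.556, 0.831, 0.0, 0.001]
force: [-0.8, 0.5, 1.0]
finger_gap: 0.553
```

```bash
python3 -c "
from h import *
go(501.4,44.6,152.3,33.5)"
```

```text
t 25.8 tcp [501.9  44.3 152.6] F [-0.8  0.5  1. ] M [ 0.1   0.07 -0.06] gap 0.553 q6 -0.52
rotm [[-0.382, 0.924, 0.002], [0.924, 0.382, -0.001], [-0.002, 0.001, -1.0]]
psi 22.4 LIN [ 0.4 -0.3  0.3] ROT [  0.1   0.1 -11.1]
```

Emit:
{"op": "drive_tool", "data": {
  "linear": [
    [0.3, -0.2, 0],
    [0, 0, 0],
    [0, 0, 0],
    [0, 0, 0],
    [0, 0, 0],
    [0, 0, 0]
  ],
  "rot": [
    [0, 0, 2],
    [0, 0, 3],
    [0, 0, 3],
    [0, 0, 2],
    [0, 0, 0],
    [0, 0, 0]
  ],
  "hand": [40, 40, 40, 40, 40, 40]
}}

```text
t: 26.3
tcp_pos: [0.5028, 0.0446, 0.1527]
tool_rot: [0.627, 0.779, 0.001, 0.003]
force: [-0.1, -0.4, 0.8]
finger_gap: 0.551
```

```bash
python3 -c "
from h import *
go(501.4,44.6,152.3,33.5)"
```

```text
t 26.3 tcp [502.8  44.6 152.7] F [-0.1 -0.4  0.8] M [ 0.05  0.1  -0.06] gap 0.551 q6 -0.35
rotm [[-0.214, 0.977, 0.005], [0.977, 0.214, -0.001], [-0.003, 0.005, -1.0]]
psi 12.3 LIN [ 0.3 -1.3  0.4] ROT [  0.3   0.2 -21.2]
```

Emit:
{"op": "drive_tool", "data": {
  "linear": [
    [0.3, -1.1, 0],
    [0, 0, 0],
    [0, 0, 0],
    [0, 0, 0],
    [0, 0, 0],
    [0, 0, 0]
  ],
  "rot": [
    [0.3, 0.2, 2],
    [0, 0, 2.5],
    [0, 0, 2.5],
    [0, 0, 2],
    [0, 0, 0],
    [0, 0, 0]
  ],
  "hand": [40, 40, 40, 40, 40, 40]
}}

```text
t: 26.8
tcp_pos: [0.5022, 0.0443, 0.1526]
tool_rot: [0.686, 0.728, 0.0, 0.0]
force: [-0.4, 1.3, 0.9]
finger_gap: 0.553
```

```bash
python3 -c "
from h import *
go(501.4,44.6,152.3,33.5)"
```

```text
t 26.8 tcp [502.2  44.3 152.6] F [-0.4  1.3  0.9] M [ 0.07  0.02 -0.  ] gap 0.553 q6 -0.19
rotm [[-0.06, 0.998, 0.001], [0.998, 0.06, 0.0], [0.0, 0.001, -1.0]]
psi 3.4 LIN [ 0.4 -0.7  0.3] ROT [  0.1   0.  -30.1]
```

Emit:
{"op": "drive_tool", "data": {
  "linear": [
    [0.3, -0.6, 0],
    [0, 0, 0],
    [0, 0, 0],
    [0, 0, 0],
    [0, 0, 0],
    [0, 0, 0]
  ],
  "rot": [
    [0, 0, 2],
    [0, 0, 2],
    [0, 0, 2],
    [0, 0, 2],
    [0, 0, 0],
    [0, 0, 0]
  ],
  "hand": [40, 40, 40, 40, 40, 40]
}}

```text
t: 27.3
tcp_pos: [0.5019, 0.0441, 0.1527]
tool_rot: [0.733, 0.68, 0.001, 0.001]
force: [0.0, -0.0, -0.1]
finger_gap: 0.552
```

```bash
python3 -c "
from h import *
go(501.4,44.6,152.3,33.5)"
```

```text
t 27.3 tcp [501.9  44.1 152.7] F [ 0.  -0.  -0.1] M [0.07 0.02 0.  ] gap 0.552 q6 -0.06
rotm [[0.076, 0.997, 0.002], [0.997, -0.076, -0.001], [-0.0, 0.002, -1.0]]
psi -4.3 LIN [ 0.4 -0.5  0.4] ROT [  0.1   0.1 -37.8]
```

Emit:
{"op": "drive_tool", "data": {
  "linear": [
    [0.3, -0.3, 0],
    [0, 0, 0],
    [0, 0, 0],
    [0, 0, 0],
    [0, 0, 0],
    [0, 0, 0]
  ],
  "rot": [
    [0, 0, 2],
    [0, 0, 2],
    [0, 0, 2],
    [0, 0, 2],
    [0, 0, 0],
    [0, 0, 0]
  ],
  "hand": [40, 40, 40, 40, 40, 40]
}}

```text
t: 27.8
tcp_pos: [0.5021, 0.0442, 0.1526]
tool_rot: [0.778, 0.629, 0.001, 0.001]
force: [-0.6, 0.8, 0.5]
finger_gap: 0.545
```

```bash
python3 -c "
from h import *
go(501.4,44.6,152.3,33.5)"
```

```text
t 27.8 tcp [502.1  44.2 152.6] F [-0.6  0.8  0.5] M [ 0.04  0.03 -0.06] gap 0.545 q6 0.08
rotm [[0.209, 0.978, 0.003], [0.978, -0.209, -0.001], [-0.001, 0.003, -1.0]]
psi -12.1 LIN [ 0.2 -0.7  0.3] ROT [  0.2   0.1 -45.6]
```

Emit:
{"op": "drive_tool", "data": {
  "linear": [
    [0.2, -0.6, 0],
    [0, 0, 0],
    [0, 0, 0],
    [0, 0, 0],
    [0, 0, 0],
    [0, 0, 0]
  ],
  "rot": [
    [0.2, 0.1, 2],
    [0, 0, 2],
    [0, 0, 2],
    [0, 0, 2],
    [0, 0, 0],
    [0, 0, 0]
  ],
  "hand": [40, 40, 40, 40, 40, 40]
}}

```text
t: 28.3
tcp_pos: [0.5021, 0.0449, 0.1525]
tool_rot: [0.818, 0.575, 0.001, -0.0]
force: [0.1, 0.0, 0.4]
finger_gap: 0.55
```

```bash
python3 -c "
from h import *
go(501.4,44.6,152.3,33.5)"
```

```text
t 28.3 tcp [502.1  44.9 152.5] F [0.1 0.  0.4] M [-0.08  0.06 -0.07] gap 0.55 q6 0.21
rotm [[0.34, 0.941, 0.001], [0.941, -0.34, 0.002], [0.002, 0.001, -1.0]]
psi -19.8 LIN [-0.5 -0.5  0.2] ROT [  0.1  -0.1 -53.3]
```

Emit:
{"op": "drive_tool", "data": {
  "linear": [
    [-0.3, -0.4, 0],
    [0, 0, 0],
    [0, 0, 0],
    [0, 0, 0],
    [0, 0, 0],
    [0, 0, 0]
  ],
  "rot": [
    [0, 0, 2],
    [0, 0, 2],
    [0, 0, 2],
    [0, 0, 1],
    [0, 0, 0],
    [0, 0, 0]
  ],
  "hand": [40, 40, 40, 40, 40, 40]
}}

```text
t: 28.8
tcp_pos: [0.5023, 0.0452, 0.1523]
tool_rot: [0.851, 0.526, 0.002, -0.0]
force: [1.2, -0.1, -0.3]
finger_gap: 0.545
```

```bash
python3 -c "
from h import *
go(501.4,44.6,152.3,33.5)"
```

```text
t 28.8 tcp [502.3  45.2 152.3] F [ 1.2 -0.1 -0.3] M [ 0.09  0.04 -0.03] gap 0.545 q6 0.33
rotm [[0.447, 0.895, 0.003], [0.895, -0.447, 0.002], [0.003, 0.002, -1.0]]
psi -26.6 LIN [-0.9 -0.5 -0. ] ROT [  0.2  -0.1 -60.1]
```

Emit:
{"op": "drive_tool", "data": {
  "linear": [
    [-0.5, -0.4, 0],
    [0, 0, 0],
    [0, 0, 0],
    [0, 0, 0],
    [0, 0, 0]
  ],
  "rot": [
    [0, 0, 2],
    [0, 0, 2],
    [0, 0, 2],
    [0, 0, 0],
    [0, 0, 0]
  ],
  "hand": [40, 40, 40, 40, 40]
}}

```text
t: 29.22
tcp_pos: [0.5024, 0.0453, 0.152]
tool_rot: [0.876, 0.481, 0.003, -0.0]
force: [0.4, -0.2, -0.8]
finger_gap: 0.555
```

```bash
python3 -c "
from h import *
go(501.4,44.6,152.3,33.5)"
```

```text
t 29.22 tcp [502.4  45.3 152. ] F [ 0.4 -0.2 -0.8] M [ 0.14  0.01 -0.07] gap 0.555 q6 0.43
rotm [[0.536, 0.844, 0.005], [0.844, -0.536, 0.003], [0.005, 0.003, -1.0]]
psi -32.4 LIN [-1.2 -0.5 -0.3] ROT [  0.3  -0.2 -65.9]
```

Emit:
{"op": "drive_tool", "data": {
  "linear": [
    [0, 0, 0],
    [0, 0, 0],
    [0, 0, 0],
    [0, 0, 0],
    [0, 0, 0]
  ],
  "rot": [
    [0, 0, 2],
    [0, 0, 2],
    [0, 0, 1],
    [0, 0, 0],
    [0, 0, 0]
  ],
  "hand": [40, 40, 40, 40, 40]
}}

```text
t: 29.63
tcp_pos: [0.5025, 0.0455, 0.1519]
tool_rot: [0.896, 0.445, 0.003, -0.0]
force: [0.3, 0.5, 0.3]
finger_gap: 0.549
```

```bash
python3 -c "
from h import *
go(501.4,44.6,152.3,33.5)"
```

```text
t 29.63 tcp [502.5  45.5 151.9] F [0.3 0.5 0.3] M [ 0.2  -0.04  0.12] gap 0.549 q6 0.51
rotm [[0.604, 0.797, 0.005], [0.797, -0.604, 0.003], [0.005, 0.002, -1.0]]
psi -37.2 LIN [-1.4 -0.4 -0.4] ROT [  0.3  -0.2 -70.7]
```

Emit:
{"op": "drive_tool", "data": {
  "linear": [
    [0, 0, 0],
    [0, 0, 0]
  ],
  "rot": [
    [0, 0, 1.5],
    [0, 0, 1.5]
  ],
  "hand": [40, 40]
}}

```text
t: 29.8
tcp_pos: [0.5026, 0.0455, 0.1518]
tool_rot: [0.907, 0.422, 0.003, -0.0]
force: [1.0, 1.9, -2.3]
finger_gap: 0.55
```

```bash
python3 -c "
from h import *
go(501.4,44.6,152.3,33.5)
M=[];F=[];Z=[]
for k in range(5):
    cams.snapshot('top'); s=manip.sense(); M.append(s['ft_torque'][2]); F.append(s['force'][2]); Z.append(s['tcp_pos'][2]*1000)
print(np.round(M,2),np.round(F,1),np.round(Z,2)); go(501.4,44.6,152.3,33.5)"
```

```text
t 29.8 tcp [502.6  45.5 151.8] F [ 1.   1.9 -2.3] M [ 0.38 -0.06  0.36] gap 0.55 q6 0.56
rotm [[0.644, 0.765, 0.005], [0.765, -0.644, 0.002], [0.005, 0.002, -1.0]]
psi -40.1 LIN [-1.5 -0.3 -0.5] ROT [  0.3  -0.2 -73.6]
[0.11 0.04 0.09 0.08 0.09] [-2.7 -3.1 -2.3 -2.1 -3.5] [151.8  151.78 151.79 151.79 151.81]
t 30.05 tcp [502.6  45.5 151.8] F [ 1.1  0.4 -3.5] M [ 0.22 -0.06  0.09] gap 0.548 q6 0.56
rotm [[0.644, 0.765, 0.005], [0.765, -0.644, 0.003], [0.005, 0.002, -1.0]]
psi -40.1 LIN [-1.5 -0.3 -0.5] ROT [  0.3  -0.2 -73.6]
```

Emit:
{"op": "drive_tool", "data": {
  "linear": [
    [0, 0, 0.1],
    [0, 0, 0.1]
  ],
  "rot": [
    [0, 0, 1.5],
    [0, 0, 1.5]
  ],
  "hand": [40, 40]
}}

```text
t: 30.22
tcp_pos: [0.5026, 0.0455, 0.1517]
tool_rot: [0.917, 0.399, 0.003, -0.0]
force: [-0.2, 1.4, -1.7]
finger_gap: 0.552
```

```bash
python3 -c "
from h import *
go(501.4,44.6,152.3,33.5)
M=[];F=[];Z=[]
for k in range(4):
    cams.snapshot('top'); s=manip.sense(); M.append(s['ft_torque'][2]); F.append(s['force'][2]); Z.append(s['tcp_pos'][2]*1000)
print(np.round(M,2),np.round(F,1),np.round(Z,2)); go(501.4,44.6,152.3,33.5)"
```

```text
t 30.22 tcp [502.6  45.5 151.7] F [-0.2  1.4 -1.7] M [ 0.35 -0.04  0.44] gap 0.552 q6 0.61
rotm [[0.682, 0.732, 0.005], [0.732, -0.682, 0.002], [0.005, 0.002, -1.0]]
psi -43.0 LIN [-1.5 -0.2 -0.6] ROT [  0.3  -0.2 -76.5]
[0.09 0.1  0.1  0.08] [-1.5 -2.3 -1.8 -1.4] [151.67 151.66 151.64 151.64]
t 30.42 tcp [502.6  45.5 151.6] F [ 1.1  1.1 -1.4] M [ 0.18 -0.03  0.08] gap 0.547 q6 0.61
rotm [[0.682, 0.731, 0.005], [0.731, -0.682, 0.003], [0.006, 0.002, -1.0]]
psi -43.0 LIN [-1.5 -0.2 -0.7] ROT [  0.3  -0.2 -76.5]
```

Emit:
{"op": "drive_tool", "data": {
  "linear": [
    [0, 0, 0.1],
    [0, 0, 0.1]
  ],
  "rot": [
    [0, 0, 1.2],
    [0, 0, 1.3]
  ],
  "hand": [40, 40]
}}

```text
t: 30.58
tcp_pos: [0.5026, 0.0456, 0.1515]
tool_rot: [0.925, 0.379, 0.003, -0.0]
force: [0.6, 1.7, -1.8]
finger_gap: 0.554
```

```bash
python3 -c "
from h import *
go(501.4,44.6,152.3,33.5)
"
```

```text
t 30.58 tcp [502.6  45.6 151.5] F [ 0.6  1.7 -1.8] M [ 0.31 -0.08  0.53] gap 0.554 q6 0.66
rotm [[0.713, 0.701, 0.005], [0.701, -0.713, 0.002], [0.006, 0.002, -1.0]]
psi -45.5 LIN [-1.5 -0.1 -0.8] ROT [  0.3  -0.2 -79. ]
```

Emit:
{"op": "drive_tool", "data": {
  "linear": [
    [0, 0, 0],
    [0, 0, 0],
    [0, 0, 0],
    [0, 0, 0],
    [0, 0, -8],
    [0, 0, -25],
    [0, 0, -30],
    [0, 0, -30],
    [0, 0, -20],
    [-25, -15, 0],
    [-25, -15, 0],
    [-25, -15, 0],
    [-25, -15, 0],
    [-20, -10, 0],
    [0, 0, 0],
    [0, 0, 0]
  ],
  "rot": [
    [0, 0, 0],
    [0, 0, 0],
    [0, 0, 0],
    [0, 0, 0],
    [0, 0, 0],
    [0, 0, 0],
    [0, 0, 0],
    [0, 0, 0],
    [0, 0, 0],
    [0, 0, 0],
    [0, 0, 0],
    [0, 0, 0],
    [0, 0, 0],
    [0, 0, 0],
    [0, 0, 0],
    [0, 0, 0]
  ],
  "hand": [75, 75, 75, 75, 75, 75, 75, 75, 75, 75, 75, 75, 75, 75, 75, 75]
}}

```text
t: 31.92
tcp_pos: [0.3629, 0.0099, 0.2759]
tool_rot: [0.927, 0.376, 0.007, 0.003]
force: [0.4, -0.6, 0.2]
finger_gap: 0.881
```

```bash
python3 - <<'E'
from h import *
st()
for n in ('top','side'):
  im=cams.snapshot(n); cv2.imwrite(f'pics/end_{n}.png',im[:,:,::-1])
  old=cv2.imread(f'pics/{n}0.png')[:,:,::-1]
  for l,z in (('ring_mid',.0743),('lens_mid',.0704),('pen_pot',0),('ink_bottle',0),('eraser',0)):
    for x in cams.spot_point(l,n)[:2]: print(n,l,np.round(x['at'],1),(atz(n,x['at'],z)*1000).round(1)[:2],round(x['score'],2))
# ring top outline circle in side view: brightness along predicted ellipse centre
for z in (.0905,.0915,.094): print(z,proj('side',[.5026,.0413,z]),proj('top',[.500,.044,z]))
E
```

```text
t 31.92 tcp [362.9   9.9 275.9] F [ 0.4 -0.6  0.2] M [-0.01 -0.07 -0.03] gap 0.881 q6 0.51
rotm [[0.717, 0.697, 0.016], [0.697, -0.717, -0.001], [0.011, 0.012, -1.0]]
top ring_mid [300.8 293.3] [498.8  44. ] 0.8
top lens_mid [301.6 291.2] [503.   42.4] 0.71
top pen_pot [251.2 187.3] [735.4 156. ] 0.58
top ink_bottle [405.4 184.4] [ 738.1 -189.5] 0.88
top eraser [320.  199.6] [705.5   2.4] 0.82
side ring_mid [257.7 233.7] [502.3  52.4] 0.66
side lens_mid [261.4 242.1] [506.2  31.3] 0.53
side pen_pot [364.1 220.3] [741.1 157.2] 0.7
side ink_bottle [426.7 344. ] [ 738.6 -194.3] 0.76
side eraser [369.6 263.7] [708.8  14.1] 0.56
0.0905 [257.98432026 229.98864697] [300.46446012 292.71863808]
0.0915 [257.94708809 229.53244841] [300.44527319 292.7197817 ]
0.094 [257.85375784 228.38901111] [300.3971468  292.72265013]
```

```bash
python3 -c "
from h import *
order.sign_off(); st()"
```

```text
the job is handed in; nothing more can be done
the job is handed in; nothing more can be done
```

The lens is seated in the port and the ring is screwed down on it. The job was handed in at about 32 s with the gripper open and clear. The clamp is an estimate: I put it at about 10 N, and one of three methods came out lower.

- **Lens:** It first touched a chamfer with its foot about 51 mm up, and dropped in after a 1 mm shift in +y. It met the sprung seat at about 49.4 mm (4.4 mm above the deck) and pressed lightly at 6 N before I let go. A top picture then showed it upright in the port.
- **Ring:** It passed the threads without catching and rested on the flange about 12.3 mm above the deck. I turned it clockwise about 79° from where it dropped in. The largest turning moment was about 0.5 N m.
- **Clamp estimates, target 6 to 14 N:**

| Method | Clamp (N) |
|---|---|
| Ring's descent of 1.1 to 1.2 mm on the 10 N/mm seat | 11 to 12 |
| Angle past the bite, 22 to 26° | 9 to 10.5 |
| Extrapolated turning moment | about 7 |

- **Last checks:** The networks found the ring on the port axis, within their noise. From the top, the pen pot, ink bottle and eraser sit where they did at the start, within about 6 mm. The side camera disagreed for the eraser by about 12 mm in y, which I take as noise, since the arm never went near it. I had used all 12 picture views, so I did not look at the final scene by eye.

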